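Lock the overflow standpipe and press its strainer cap home

TASK

The telescopic overflow standpipe on the bench is already set to its height, but its red twist collar is still loose: turn the collar clockwise (seen from above) as far as it goes, so that the white inner tube is locked. Then take the black strainer cap from the turntable, set it upright over the stud on top of the inner tube and press it straight down until it clicks and sits fully home, with the tube still at its set height. Keep pressing after the click and finish like that, the gripper still pushing the cap firmly down; leave the pieces in the three tiers where they lie.

Things in the scene. Friction and masses are not known exactly. Their poses are not given: they have to be found in the camera images.
- standpipe: Overflow standpipe, fixed to the bench: dark base plate 150 x 150 x 12 mm, flange, hex nut, grey upright outer tube 44 mm in diameter. Origin at the centre of the plate's underside, z up along the pipe's axis. The red collar spans 115 to 141 mm above the bench; the grey rim under it (55 mm in diameter) has a white mark (open) and a green mark (locked).
- collar (a joint): Angle (rad) of the red twist collar about the pipe's upright axis: 0 open, 1.25 locked at its end stop; it grows clockwise seen from above. Starts at 0 to 0.2, drags with 0.25 N m, rising to about 0.45, stays where left, and clamps the tube ever tighter from about 0.3 on. Its white pointer goes from the white mark to the green one.
- collar_top (a point): Centre of the collar's top face, on the pipe's axis. The collar is a ribbed red cylinder 54 mm in diameter and 26 mm tall below this point; grip it across any diameter from above, a finger on either side of the inner tube. The stud's tip stands 32 to 46 mm above this point.
- tube (a joint): Height setting (m) of the white inner tube, positive up, 0 pushed fully down. Loose, it sinks under a push of some 3 N; locked, it withstands over 25 N. The set height is the value at the start, 0.010 to 0.024.
- shoulder (a point): Centre of the flat round shoulder (37 mm in diameter) at the top of the white inner tube (32 mm), on the pipe's axis; it moves with the tube. The stud stands 17 mm up from it: a neck 19 mm in diameter, then four barbed spring tongues, widest (26 mm) 7.5 mm above the shoulder, tapering inward to 15 mm at the top.
- stud_tip (a point): Tip of the stud, on the pipe's axis, 17 mm above the shoulder. Heights of the cap's underside over the shoulder: at about 10 mm the lip meets the tongues, the push rises to a peak of roughly 8 to 12 N near 6 mm, then drops; at about 3.5 mm the tongues spring out over the lip (the click); at 0 it is home on the shoulder. A light pull lifts it to 2 or 3 mm, where the barbs catch.
- cap: Black strainer cap with grey slots, loose, standing open side down on the turntable: cylinder 46 mm in diameter, 34 mm tall, flat top, about 35 g. Origin at the centre of its underside, z up. The underside has a round hole 22 mm in diameter through a lip 4 mm thick; it is hollow above. Any yaw fits the stud.
- turntable: Aluminium turntable, fixed by its foot; the platter is 170 mm in diameter, turns freely with slight drag, and its top is 28 mm above the bench. Origin at the centre of its foot on the bench. The cap stands within 40 mm of its centre.
- thermometer: Glass tank thermometer lying in the blue tier, 130 mm long, 12 mm thick; a bystander. The three tiers (blue, grey, white) are fixed open trays, 130 x 184 mm and 65 mm tall, in a row beyond the work.
- scraper: Magnetic algae scraper in green plastic, 85 x 50 x 42 mm, in the grey tier; a bystander.
- cave: Ribbed terracotta-coloured ceramic cave ornament, 90 x 80 x 50 mm, in the white tier; a bystander.
Not all that is in view belongs to the job. There is more than one size of the standpipe; the job needs the smaller.

How it is judged (in metres and radians):
On the way, in this order (a step that is already met when the one before it is completed fails the run):
1. the collar is turned to its locked end, the tube still at its set height (value of joint collar above 1.1 rad and distance of shoulder from where it was at the start of the episode below 0.004 m), for 0.2 s.
2. the cap has snapped onto the stud and is home on the shoulder (horizontal distance between cap and shoulder below 0.003 m and z of cap in the frame of shoulder between -0.003 and 0.0016 m), for 0.2 s.
At the end, for the whole second after the job is handed in: Collar above 1.1 rad (locked); tube shoulder within 4 mm of its start; cap upright (0.1 rad), centred on the stud (3 mm), underside within 1.6 mm of the shoulder, at rest; fingers on the cap, still pushing so that it bears on the tube with over 4 N through the last second (all of step 1 and all of step 2 and angle between cap's own z axis and vertical below 0.1 rad and linear speed of cap below 0.01 m/s and contact force between the fingers and cap above 3 N and contact force between cap and tube above 4 N); the arm keeps its last pose, push and grip.
It fails at once if the thermometer is disturbed in its tier (moved by over 15 mm) (distance of thermometer from where it was at the start of the episode above 0.015 m).
It fails at once if the algae scraper is disturbed in its tier (moved by over 15 mm) (distance of scraper from where it was at the start of the episode above 0.015 m).
It fails at once if the cave ornament is disturbed in its tier (moved by over 15 mm) (distance of cave from where it was at the start of the episode above 0.015 m).
It also fails if it takes over 67 s, if anything falls off the work surface, if the arm or the gripper's body presses on something with over 40 N, if the wrist force passes 120 N, or if a joint passes its speed limit or range.

ROBOT

A 7-joint arm with a two-finger parallel gripper is mounted at the origin on the work surface. World frame = base frame: x ahead of the robot, y to its left, z up, the work surface at z = 0. Lengths are in mm, angles in rad, forces in N, time in s.
With the tool pointing down it reaches from about 400 to 875 mm from the base axis. Payload 4.4 kg.
Tool frame: the origin (TCP) lies midway between the tips of the shut fingers; the grasp point (between the pads) lies 19 mm behind it; x points along the fingers, z is the direction in which the jaws open and shut, and the axes are right-handed (so a half turn about x gives the same grasp; the last joint's range is limited). The gripper opens to 85 mm and grips with 20 to 120 N. Pads are 22 mm wide; open, the fingers measure 114 mm over their backs; the gripper's body (76 mm by 85 mm) begins 54 mm behind the grasp point. The pads swing forward as they close: fully open they stand 13 mm farther back than shut.
Start: joints at [1.243, 0.628, 0.038, 1.517, -0.027, 0.996, -0.02], TCP at [168.26, -627.858, 231.313] pointing down, gripper open.
Joint ranges: [-3.06, 3.06], [-0.37, 2.12], [-1.25, 1.32], [0.18, 2.47], [-1.1, 4.24], [0.23, 1.98], [-2.94, 2.94]. Speed limits (rad/s): [2.57, 2.57, 3.14, 3.14, 3.14, 3.14, 3.14].

INTERFACE

Orientations are given as [roll, pitch, yaw] about the fixed x, y, z axes, in that order (R = Rz(yaw) Ry(pitch) Rx(roll)).
In Python, from cell import ctrl gives the robot as it stands. The module is installed in compiled form; this text tells all that it offers.
- The arm moves only by the tool servo_tool, never from a script. Its argument "rows" is a list of rows, each an object of numbers: "dx", "dy", "dz": the shift along the tool's x, y, z in units of 750 mm (1.0 is 750 mm); "wx", "wy", "wz": the turn, a rotation vector about the tool's x, y, z in units of 6 degrees (1.0 is 6 degrees); "fingers": the closure, from 0 (fully open) to 1 (shut). In form: [{"dx": .., "dy": .., "dz": .., "wx": .., "wy": .., "wz": .., "fingers": ..}, ...]. A call has 1 to 5 rows; each row shifts and turns the commanded pose from where the row before left it, along the tool's axes as they then stand; what a row does not reach is not made up. A row lasts 1/8 s, in which the tool goes at most 62.5 mm and 10.7 degrees, less where a joint would pass 70% of its speed; a pose out of reach is approached as far as the arm can. A call with a number of a shift or a turn outside -1 to 1 is refused whole. A call with a gripper value outside its range is refused whole. The fingers move at their own pace and stop on an object; the grip force is fixed at half the most. Time passes only in rows, so rows that do not move let the fingers close. It gives the time, the measured TCP pose, the force and the opening at its end, in the units of the state.
- ctrl.read_state(): the state, without advancing time (a new reading comes with each control period).
- ctrl.get_image(name): name is "scene" or "side" or "wrist"; returns the picture (420x560x3 uint8, red, green, blue); there is no depth.
- ctrl.camera_info(name): a dict with "fovy" (degrees; the focal length in pixels is half the picture's height over the tangent of half this angle, whatever the lens; pixels are square), "cx", "cy" (the principal point, pixels), "R" (3x3) and "t" (3): a world point X has camera coordinates R X + t. Camera axes: x right, y down, z forward; pixel columns grow to the right and rows downward; lengths in mm; the calibration is good to about 2 mm. A picture is of the moment at which its call begins: read the wrist's pose just before it. camera_info takes no time and is no camera call; for the wrist camera it gives the pose at the moment of the call.
- ctrl.finish_job(): hands the job in, once; it reports no verdict.
Trained networks look in the newest picture that a camera, given by its name, has taken for a name from the list of things; names that differ only in an ending like _2 or _b are one class to them, and where a whole thing is asked for, a point or a joint stands for the part that bears it (a point fixed in the world has none). Each returns a list of dicts, best first, with "conf" (0 to 1); they miss things now and then, are a little off and sometimes report something else, mostly with a low value. They report only what shows in the picture. A call takes as long as a camera call. They do not tell look-alikes from the thing itself.
- ctrl.search_frame(label, camera): "extent" ([centre column, centre row, width, height] in pixels, round what is visible of it).
- ctrl.silhouettes(label, camera): "region" (420x560 bool, what is visible of it) and "extent" ([centre column, centre row, width, height] in pixels, round what is visible of it).
- ctrl.mark_of(label, camera): "point" ([column, row] in pixels: a listed point, or the origin of a listed thing).
The state is a dict: "clock": time; "qpos": joint angles; "qd": joint speeds; "tau": joint torques, N m; "eef_pos": TCP position; "tool_rot": TCP orientation; "force": force on the tool from outside, world axes, zero at the start; "torque": the same for the moment, N m; "width": finger opening in mm.
Only numpy, scipy, OpenCV 4.12 (cv2) and the standard library are available. Lean on these libraries where they do the work, as an engineer would, in place of code of your own. Each camera call takes 0.05 s, during which the arm holds its last target.

## Working session

There is one attempt and no reset: what is moved stays moved. The work goes in short steps, Python scripts to look and compute and a tool call to move; the robot and the scene stay as the last step left them, time stands still between calls to the robot, and variables do not carry over. Pictures are saved under pics/ and viewed, and the job is handed in when it is done.

Besides the shell and the picture viewer there is one more tool, called as name([rows], argument=value, ...), one row to a line, values as JSON. servo_tool: Moves the arm, as the interface text tells. Its arguments: {"type":"object","properties":{"rows":{"type":"array"}},"required":["rows"]}

```bash
mkdir -p pics; python3 - <<'E'
from cell import ctrl
import cv2
for n in("scene","side","wrist"):
    im=ctrl.get_image(n); cv2.imwrite(f"pics/{n}0.png",im[:,:,::-1])
    ci=ctrl.camera_info(n); print(n,ci)
    if n!="wrist":
        for l in ("collar_top","stud_tip","cap","shoulder","standpipe","turntable"):
            print(l,[(round(d["conf"],2),[round(float(v),1) for v in d["point"]]) for d in ctrl.mark_of(l,n)])
print(ctrl.read_state())
E
```

```text
scene {'fovy': 54.610199818505215, 'cx': 278.2789214686451, 'cy': 217.45753181013416, 'R': array([[-0.13839149,  0.99032457,  0.01024882],
       [ 0.66022439,  0.09996572, -0.74438606],
       [-0.73820834, -0.09625017, -0.66767084]]), 't': array([ -11.83387979, -292.27743425, 1411.65374633])}
collar_top [(0.88, [434.7, 162.5]), (0.73, [313.8, 198.8])]
stud_tip [(0.67, [441.8, 154.9]), (0.58, [315.2, 186.2])]
cap [(0.88, [177.2, 207.8])]
shoulder [(0.63, [435.2, 159.5]), (0.52, [312.4, 194.4])]
standpipe [(0.94, [309.6, 242.9]), (0.73, [422.5, 225.9]), (0.67, [179.7, 207.9])]
turntable [(0.63, [170.9, 212.6])]
side {'fovy': 57.80131778585556, 'cx': 278.9069896757418, 'cy': 207.4296937966489, 'R': array([[ 0.77482733, -0.6320416 , -0.01288515],
       [-0.44310081, -0.52843935, -0.72416402],
       [ 0.45089277,  0.5668115 , -0.68950739]]), 't': array([-371.31814027,  398.37107342,  564.20075271])}
collar_top [(0.78, [238.0, 200.0]), (0.78, [128.2, 139.9])]
stud_tip [(0.67, [240.8, 184.4]), (0.59, [125.5, 131.9])]
cap [(0.8, [339.0, 364.8])]
shoulder [(0.71, [240.1, 194.0]), (0.63, [
[... 393 characters left out ...]
[-650.14632508,  -38.54910433,  378.23484183])}
{'clock': 0.75, 'qpos': array([ 1.24322572,  0.62836609,  0.03847656,  1.51740772, -0.02700696,
        0.99627778, -0.02001202]), 'qd': array([-0.0003594 ,  0.00067298, -0.00253761, -0.00147879,  0.00187614,
        0.00022697, -0.00017243]), 'tau': array([-1.34453749e-04, -5.63165796e+01,  1.22594163e+00, -1.93764460e+01,
        1.10206284e-02,  1.57016162e-03, -9.61767029e-06]), 'eef_pos': array([ 168.26122046, -627.86512079,  231.33250701]), 'tool_rot': array([ 0.79427442,  1.57071428, -0.51477333]), 'force': array([-0.07776342,  0.40301747, -0.65561754]), 'torque': array([ 0.00400367,  0.02750335, -0.04191597]), 'width': 85.3882133849151}
```

View pics/scene0.png

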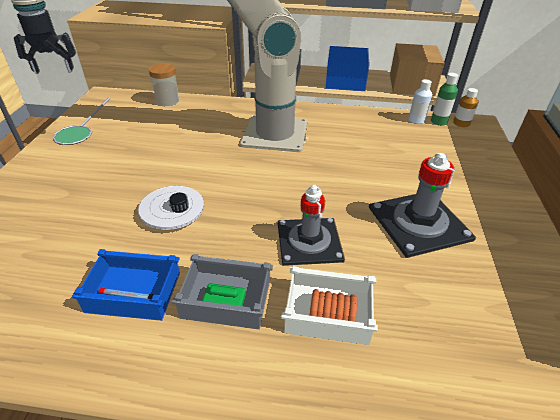

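View pics/side0.png

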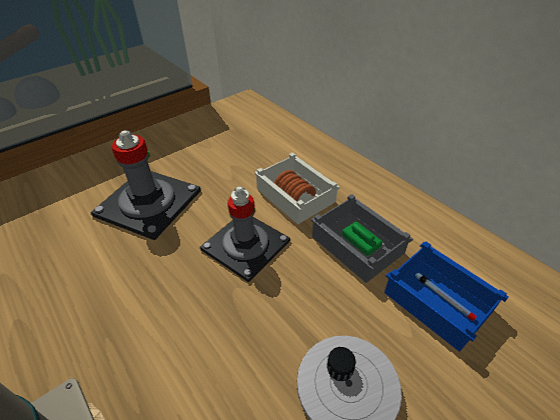

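View pics/wrist0.png

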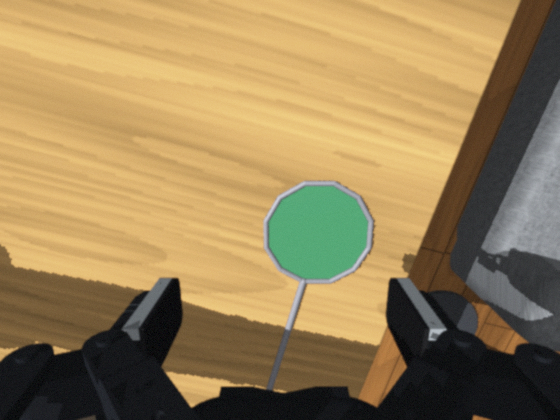

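```bash
cat > h.py <<'E'
import numpy as np, cv2
from scipy.optimize import least_squares
from scipy.spatial.transform import Rotation as Ro
from cell import ctrl
def K(ci,h=420):
    f=h/2/np.tan(np.radians(ci["fovy"])/2); return np.array([[f,0,ci["cx"]],[0,f,ci["cy"]],[0,0,1]])
def P(ci): return K(ci)@np.hstack([ci["R"],np.array(ci["t"])[:,None]])
def proj(ci,X):
    p=P(ci)@np.append(X,1); return p[:2]/p[2]
def tri(obs): # list of (ci,px)
    A=[]
    for ci,p in obs:
        M=P(ci); A+= [p[0]*M[2]-M[0],p[1]*M[2]-M[1]]
    X=np.linalg.svd(np.array(A)/np.linalg.norm(np.array(A)[:,:3],axis=1)[:,None])[2][-1]; X=X[:3]/X[3]
    X=least_squares(lambda X:np.concatenate([proj(c,X)-p for c,p in obs]),X).x
    return X, max(np.linalg.norm(proj(c,X)-p) for c,p in obs)
def atz(ci,p,z):
    M=P(ci);R=ci["R"];C=-R.T@np.array(ci["t"])
    d=R.T@np.linalg.inv(K(ci))@np.array([p[0],p[1],1]); return C+d*(z-C[2])/d[2]
def crop(n,c,r,hw,s,out):
    pass
E
python3 - <<'E'
from h import *
s,d=ctrl.camera_info("scene"),ctrl.camera_info("side")
for n,a,b in (("ct",[313.8,198.8],[238,200]),("tip",[315.2,186.2],[240.8,184.4]),("sh",[312.4,194.4],[240.1,194]),("sp",[309.6,242.9],[245.4,243.8]),("ctB",[434.7,162.5],[128.2,139.9]),("cap",[177.2,207.8],[339,364.8]),("tt",[170.9,212.6],[346.4,391.1])):
    print(n,*[np.round(v,1) for v in tri([(s,a),(d,b)])])
a=cv2.imread("pics/scene0.png")[170:270,260:360]; b=cv2.imread("pics/side0.png")[175:275,195:295]
cv2.imwrite("pics/c1.png",cv2.resize(np.hstack([a,b]),(800,400),interpolation=cv2.INTER_CUBIC))
E
```

```text
ct [508.1 165.  138.8] 0.9
tip [516.2 163.8 179.2] 0.3
sh [512.7 161.3 155.1] 1.0
sp [512.6 163.6  -0.9] 0.4
ctB [400.9 434.1 195.3] 1.2
cap [ 464.  -185.1   30.1] 2.4
tt [ 452.8 -215.5   -1.7] 0.9
```

View pics/c1.png

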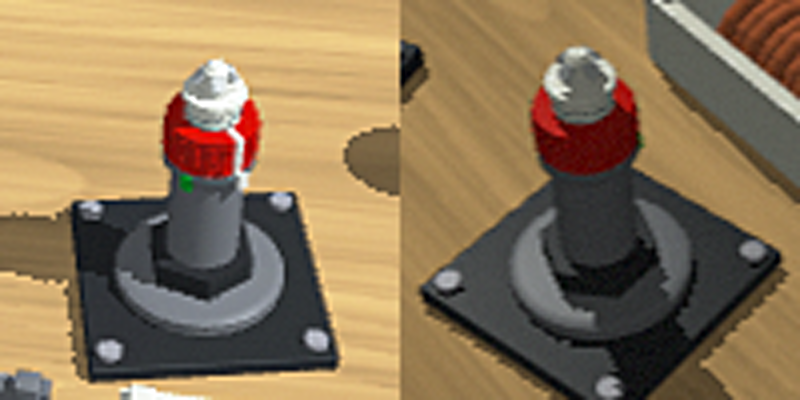

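```bash
cat >> h.py <<'E'
def st(): return ctrl.read_state()
def Rt(s=None):
    s=s or st(); return Ro.from_euler("xyz",s["tool_rot"]).as_matrix()
def plan(target,dyaw=0,n=5,s=None):
    """dyaw world deg (ccw +) total; prints per-row tool deltas"""
    s=s or st(); R=Rt(s); d=(np.array(target)-s["eef_pos"])/n
    for i in range(n):
        Ri=Ro.from_euler("z",dyaw*i/n,degrees=True).as_matrix()@R
        print(np.round(Ri.T@d/750,4), "wx",round(-dyaw/n/6,3))
def info():
    s=st(); R=Rt(s); print("t",round(s["clock"],2),"pos",np.round(s["eef_pos"],1),"x",np.round(R[:,0],3),"z",np.round(R[:,2],3),"F",np.round(s["force"],1),"M",np.round(s["torque"],2),"w",round(s["width"],1),"q",np.round(s["qpos"],2)); return s
E
python3 - <<'E'
from h import *
info(); ci=ctrl.camera_info("wrist"); R=Rt()
print("cam in tool", R.T@(-ci["R"].T@ci["t"]-st()["eef_pos"]), "\n", ci["R"]@R)
plan([464,-300,231],60,10)
E
```

```text
t 0.75 pos [ 168.3 -627.9  231.3] x [ 0. -0. -1.] z [ 0.259 -0.966  0.   ] F [-0.1  0.4 -0.7] M [ 0.    0.03 -0.04] w 85.4 q [ 1.24  0.63  0.04  1.52 -0.03  1.   -0.02]
cam in tool [-1.41973404e+02  7.42567943e+01 -1.22987030e-01] 
 [[-6.89025148e-04 -2.87118439e-04  9.99999721e-01]
 [-2.94406913e-01 -9.55680042e-01 -4.77247262e-04]
 [ 9.55679912e-01 -2.94407160e-01  5.73957929e-04]]
[ 0.      0.0494 -0.032 ] wx -1.0
[ 0.      0.0525 -0.0267] wx -1.0
[ 0.      0.055  -0.0211] wx -1.0
[ 0.      0.0569 -0.0152] wx -1.0
[ 0.      0.0582 -0.0092] wx -1.0
[ 0.      0.0588 -0.003 ] wx -1.0
[0.     0.0588 0.0031] wx -1.0
[0.     0.0581 0.0093] wx -1.0
[0.     0.0569 0.0153] wx -1.0
[0.     0.0549 0.0211] wx -1.0
```

servo_tool([
  {"dy": 0.05, "dz": -0.032, "wx": -1, "fingers": 0},
  {"dy": 0.052, "dz": -0.027, "wx": -1, "fingers": 0},
  {"dy": 0.055, "dz": -0.021, "wx": -1, "fingers": 0},
  {"dy": 0.057, "dz": -0.015, "wx": -1, "fingers": 0},
  {"dy": 0.058, "dz": -0.009, "wx": -1, "fingers": 0},
])

```text
schema error: expected keys dx, dy, dz, wx, wy, wz, fingers
```

servo_tool([
  {"dy": 0.059, "dz": -0.003, "wx": -1, "fingers": 0},
  {"dy": 0.059, "dz": 0.003, "wx": -1, "fingers": 0},
  {"dy": 0.058, "dz": 0.009, "wx": -1, "fingers": 0},
  {"dy": 0.057, "dz": 0.015, "wx": -1, "fingers": 0},
  {"dy": 0.055, "dz": 0.021, "wx": -1, "fingers": 0},
])

```text
schema error: expected keys dx, dy, dz, wx, wy, wz, fingers
```

```bash
python3 - <<'E'
from h import *
info(); plan([440,-170,231],30,5)
im=ctrl.get_image("wrist"); cv2.imwrite("pics/w1.png",im[:,:,::-1]); print(ctrl.mark_of("cap","wrist"))
E
```

```text
t 0.75 pos [ 168.3 -627.9  231.3] x [ 0. -0. -1.] z [ 0.259 -0.966  0.   ] F [-0.1  0.4 -0.7] M [ 0.    0.03 -0.04] w 85.4 q [ 1.24  0.63  0.04  1.52 -0.03  1.   -0.02]
[ 1.000e-04  1.016e-01 -9.920e-02] wx -1.0
[ 1.000e-04  1.114e-01 -8.800e-02] wx -1.0
[ 1.00e-04  1.20e-01 -7.59e-02] wx -1.0
[ 1.000e-04  1.273e-01 -6.290e-02] wx -1.0
[ 1.000e-04  1.332e-01 -4.930e-02] wx -1.0
[]
```

View pics/w1.png

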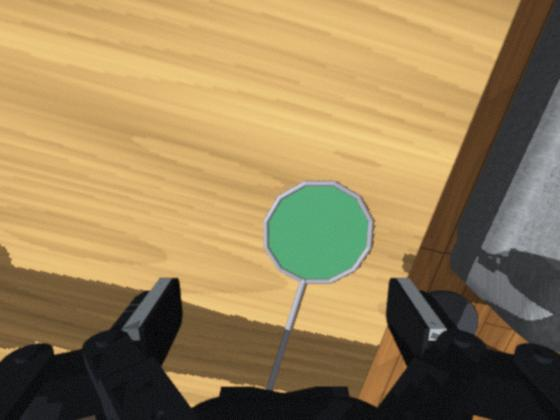

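All keys are required, so the moves were refused; the picture is unchanged. Resending in full form.

servo_tool([
  {"dx": 0, "dy": 0.05, "dz": -0.032, "wx": -1, "wy": 0, "wz": 0, "fingers": 0},
  {"dx": 0, "dy": 0.052, "dz": -0.027, "wx": -1, "wy": 0, "wz": 0, "fingers": 0},
  {"dx": 0, "dy": 0.055, "dz": -0.021, "wx": -1, "wy": 0, "wz": 0, "fingers": 0},
  {"dx": 0, "dy": 0.057, "dz": -0.015, "wx": -1, "wy": 0, "wz": 0, "fingers": 0},
  {"dx": 0, "dy": 0.058, "dz": -0.009, "wx": -1, "wy": 0, "wz": 0, "fingers": 0},
])

```text
clock: 1.48
eef_pos: [317.3, -463.0, 231.6]
tool_rot: [-0.059, 1.57, -0.841]
force: [0.4, 0.3, 0.1]
width: 85.3
```

servo_tool([
  {"dx": 0, "dy": 0.059, "dz": -0.003, "wx": -1, "wy": 0, "wz": 0, "fingers": 0},
  {"dx": 0, "dy": 0.059, "dz": 0.003, "wx": -1, "wy": 0, "wz": 0, "fingers": 0},
  {"dx": 0, "dy": 0.058, "dz": 0.009, "wx": -1, "wy": 0, "wz": 0, "fingers": 0},
  {"dx": 0, "dy": 0.057, "dz": 0.015, "wx": -1, "wy": 0, "wz": 0, "fingers": 0},
  {"dx": 0, "dy": 0.055, "dz": 0.021, "wx": -1, "wy": 0, "wz": 0, "fingers": 0},
])

```text
clock: 2.1
eef_pos: [464.8, -298.5, 231.6]
tool_rot: [-0.505, 1.57, -0.764]
force: [1.0, 0.4, 1.0]
width: 85.1
```

```bash
python3 - <<'E'
from h import *
info(); plan([440,-170,231],18,3)
im=ctrl.get_image("wrist"); cv2.imwrite("pics/w1.png",im[:,:,::-1]); print(ctrl.mark_of("cap","wrist"))
E
```

```text
t 2.1 pos [ 464.8 -298.5  231.6] x [ 0. -0. -1.] z [ 0.967 -0.256  0.001] F [1.  0.4 1. ] M [ 0.01 -0.07  0.03] w 85.1 q [ 0.7   0.5  -0.27  1.79  0.17  0.88  0.1 ]
[ 0.0002  0.0524 -0.0253] wx -1.0
[ 0.0002  0.0548 -0.0197] wx -1.0
[ 0.0002  0.0565 -0.0138] wx -1.0
[{'point': [247.2, 69.4], 'conf': 0.77}]
```

View pics/w1.png

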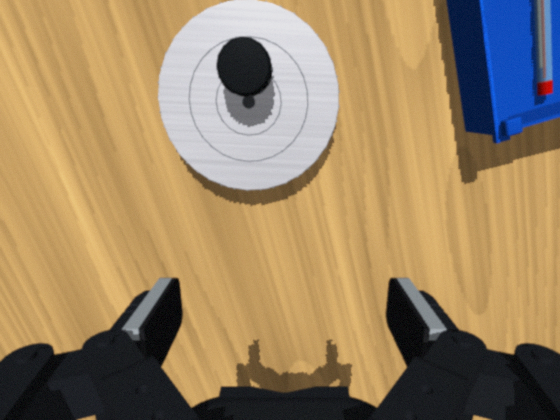

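```bash
python3 - <<'E'
from h import *
ci=ctrl.camera_info("wrist"); print(atz(ci,[247.2,69.4],28), atz(ci,[244,64],62)); plan([510,75,255],21,7)
E
```

```text
[ 462.8518177  -180.56459291   28.        ] [ 463.68366387 -180.02524966   62.        ]
[-0.0042  0.0701 -0.0098] wx -0.5
[-0.0042  0.0705 -0.0061] wx -0.5
[-0.0042  0.0707 -0.0024] wx -0.5
[-0.0042  0.0708  0.0013] wx -0.5
[-0.0041  0.0706  0.005 ] wx -0.5
[-0.0041  0.0702  0.0087] wx -0.5
[-0.0041  0.0697  0.0123] wx -0.5
```

servo_tool([
  {"dx": -0.004, "dy": 0.07, "dz": -0.01, "wx": -0.5, "wy": 0, "wz": 0, "fingers": 0},
  {"dx": -0.004, "dy": 0.07, "dz": -0.006, "wx": -0.5, "wy": 0, "wz": 0, "fingers": 0},
  {"dx": -0.004, "dy": 0.071, "dz": -0.002, "wx": -0.5, "wy": 0, "wz": 0, "fingers": 0},
  {"dx": -0.004, "dy": 0.071, "dz": 0.001, "wx": -0.5, "wy": 0, "wz": 0, "fingers": 0},
  {"dx": -0.004, "dy": 0.071, "dz": 0.005, "wx": -0.5, "wy": 0, "wz": 0, "fingers": 0},
])

```text
clock: 2.82
eef_pos: [496.6, -35.0, 246.7]
tool_rot: [-0.676, 1.57, -0.676]
force: [1.4, -0.0, 0.6]
width: 85.3
```

servo_tool([
  {"dx": -0.004, "dy": 0.07, "dz": 0.009, "wx": -0.5, "wy": 0, "wz": 0, "fingers": 0},
  {"dx": -0.004, "dy": 0.07, "dz": 0.012, "wx": -0.5, "wy": 0, "wz": 0, "fingers": 0},
  {"dx": 0, "dy": 0, "dz": 0, "wx": 0, "wy": 0, "wz": 0, "fingers": 0},
])

```text
clock: 3.2
eef_pos: [509.8, 74.5, 253.0]
tool_rot: [0.914, 1.567, 1.026]
force: [-0.5, -1.1, -0.5]
width: 85.5
```

```bash
cat > look.py <<'E'
from h import *
import sys
info(); im=ctrl.get_image("wrist"); ci=ctrl.camera_info("wrist"); cv2.imwrite(f"pics/{sys.argv[1]}.png",im[:,:,::-1])
for l,z in (("collar_top",141),("stud_tip",175),("shoulder",158)):
    for d in ctrl.mark_of(l,"wrist"): print(l,round(d["conf"],2),d["point"],np.round(atz(ci,d["point"],z),1))
for d in ctrl.search_frame("collar","wrist"): print(d)
for d in ctrl.search_frame("stud_tip","wrist"): print(d)
E
python3 look.py w2
```

```text
t 3.2 pos [509.8  74.5 253. ] x [ 0.002  0.003 -1.   ] z [0.994 0.112 0.002] F [-0.5 -1.1 -0.5] M [-0.06  0.01 -0.  ] w 85.5 q [ 0.1   0.43 -0.42  1.86  0.22  0.9  -0.31]
stud_tip 0.89 [298.3, 88.0] [507.9 157.5 175. ]
shoulder 0.95 [297.3, 86.2] [507.7 159.4 158. ]
{'extent': [297.9, 89.7, 79.8, 86.4], 'conf': 0.62}
{'extent': [299.5, 89.1, 61.7, 63.0], 'conf': 0.73}
```

View pics/w2.png

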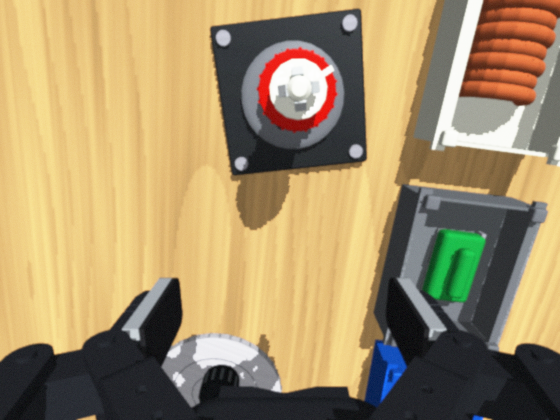

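```bash
cat > redfit.py <<'E'
from h import *
import sys
def redc(im,z=141):
    ci=ctrl.camera_info("wrist")
    r,g,b=[im[:,:,i].astype(int) for i in range(3)]
    m=((r>110)&(g<60)&(b<60)).astype(np.uint8)
    n,lab,stt,c=cv2.connectedComponentsWithStats(m)
    k=1+np.argmax(stt[1:,4]); cnt=max(cv2.findContours((lab==k).astype(np.uint8),cv2.RETR_EXTERNAL,cv2.CHAIN_APPROX_NONE)[0],key=len)
    h=cv2.convexHull(cnt)[:,0,:]
    return h,ci
if __name__=="__main__":
    im=cv2.imread(sys.argv[1])[:,:,::-1]
    h,ci=redc(im)
    e=cv2.fitEllipse(h.astype(np.float32)); print("ellipse",e)
    # fit: hull = silhouette of cylinder top (z141) circle r27
    W=np.array([atz(ci,p+0.5*0,141) for p in h])[:,:2]
    f=least_squares(lambda q:np.hypot(W[:,0]-q[0],W[:,1]-q[1])-q[2],[510,160,27],loss="soft_l1"); print("circle at z141",f.x, "rms",np.sqrt(np.mean(f.fun**2)))
E
python3 redfit.py pics/w2.png
python3 - <<'E'
from h import *
ci=ctrl.camera_info("wrist")
B=[(223,38),(349,23),(240,163),(355,152)]
X=[atz(ci,b,14) for b in B]; print(np.round(X,1), np.mean(X,0))
plan([511,161,253],0,2)
E
```

```text
ellipse ((296.504638671875, 90.01746368408203), (78.40223693847656, 83.00180053710938), 8.078125953674316)
circle at z141 [508.43400024 153.41195107  26.58993984] rms 0.2859487656016425
[[435.1 200.6  14. ]
 [555.8 226.1  14. ]
 [459.6  80.   14. ]
 [581.4 104.3  14. ]] [507.97232    152.75497176  14.        ]
[-0.0006  0.0618  0.0074] wx 0.0
[-0.0006  0.0618  0.0074] wx 0.0
```

servo_tool([
  {"dx": 0, "dy": 0.055, "dz": 0.006, "wx": 0, "wy": 0, "wz": 0, "fingers": 0},
  {"dx": 0, "dy": 0.055, "dz": 0.006, "wx": 0, "wy": 0, "wz": 0, "fingers": 0},
  {"dx": 0, "dy": 0, "dz": 0, "wx": 0, "wy": 0, "wz": 0, "fingers": 0},
  {"dx": 0, "dy": 0, "dz": 0, "wx": 0, "wy": 0, "wz": 0, "fingers": 0},
])

```text
clock: 4.0
eef_pos: [509.8, 151.0, 252.1]
tool_rot: [-2.003, 1.569, -1.9]
force: [-0.3, 0.0, 0.0]
width: 85.4
```

```bash
python3 look.py w3; python3 redfit.py pics/w3.png
```

```text
t 4.0 pos [509.8 151.  252.1] x [-0.    -0.001 -1.   ] z [ 0.995  0.103 -0.001] F [-0.3  0.   0. ] M [-0.06  0.02  0.05] w 85.4 q [-0.05  0.46 -0.42  1.81  0.23  0.92 -0.47]
stud_tip 0.72 [285.9, 212.1] [509.4 160.5 175. ]
stud_tip 0.72 [283.4, 201.7] [507.  167.3 175. ]
shoulder 0.63 [284.0, 205.3] [508.2 160.2 158. ]
{'extent': [287.4, 193.7, 74.5, 73.0], 'conf': 0.74}
{'extent': [279.8, 163.1, 152.9, 149.1], 'conf': 0.23}
{'extent': [285.6, 202.6, 54.1, 54.7], 'conf': 0.71}
ellipse ((282.195556640625, 193.9810333251953), (68.0983657836914, 74.22190856933594), 12.636075019836426)
circle at z141 [507.88656123 163.66833724  27.38594418] rms 0.8148600995001787
```

View pics/w3.png

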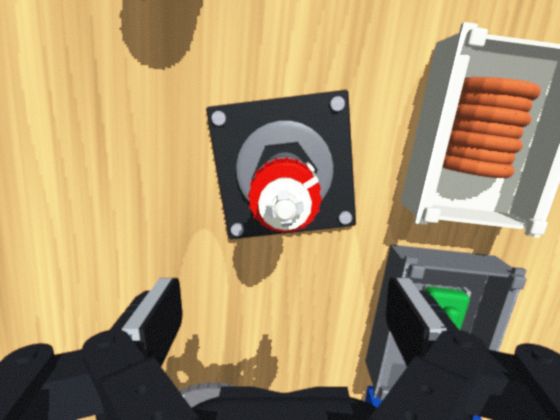

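```bash
python3 - <<'E'
from h import *
info()
ci=ctrl.camera_info("wrist")
B=[(218,118),(338,103),(237,229),(346,217)]
X=[atz(ci,b,14) for b in B]; print(np.round(X,1), np.mean(X,0))
print(atz(ci,(286,208),178), "axis in image:", proj(ci,[509,162,178]),proj(ci,[509,162,141]))
for z in (150,141,120,):print(z,proj(ci,[511,162,z]))
im=cv2.imread("pics/w3.png")[140:250,230:340]; cv2.imwrite("pics/c3.png",cv2.resize(im,(660,660)[:2],interpolation=cv2.INTER_CUBIC)[:600])
E
```

```text
t 4.3 pos [509.9 151.6 252.4] x [ 0. -0. -1.] z [0.995 0.103 0.   ] F [ 0.2 -0.5 -0.8] M [-0.    0.02  0.02] w 85.5 q [-0.05  0.46 -0.42  1.81  0.23  0.92 -0.47]
[[434.2 208.5  14. ]
 [556.5 236.   14. ]
 [461.7  88.   14. ]
 [583.7 115.1  14. ]] [509.04422457 161.91366247  14.        ]
[509.06520008 165.06583049 178.        ] axis in image: [285.40050181 212.55682805] [285.17399109 198.28668763]
150 [287.99114301 201.66618888]
141 [287.85075783 198.55447367]
120 [287.55657932 192.03384409]
```

View pics/c3.png

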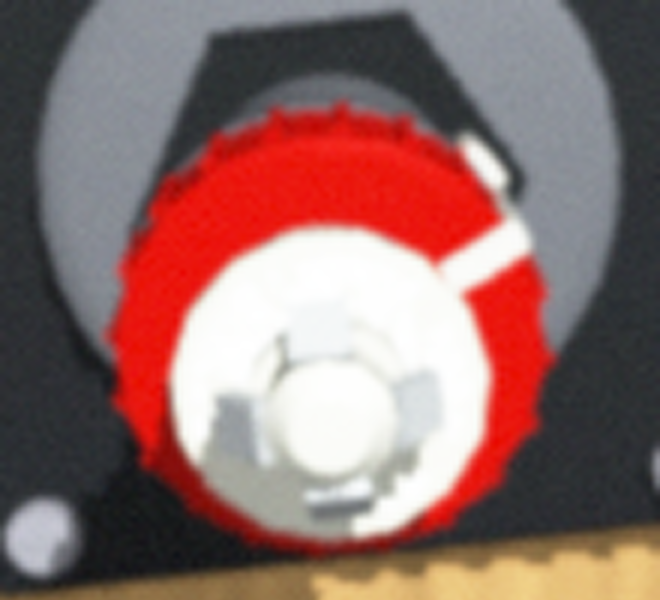

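```bash
python3 - <<'E'
from h import *
plan([509.3,162.2,252],0,1); plan([509.3,162.2,160],0,4)
E
```

```text
[0.0005 0.0142 0.0006] wx 0.0
[0.0308 0.0036 0.0002] wx 0.0
[0.0308 0.0036 0.0002] wx 0.0
[0.0308 0.0036 0.0002] wx 0.0
[0.0308 0.0036 0.0002] wx 0.0
```

servo_tool([
  {"dx": 0, "dy": 0.0142, "dz": 0.0006, "wx": 0, "wy": 0, "wz": 0, "fingers": 0},
  {"dx": 0.04, "dy": 0, "dz": 0, "wx": 0, "wy": 0, "wz": 0, "fingers": 0},
  {"dx": 0.04, "dy": 0, "dz": 0, "wx": 0, "wy": 0, "wz": 0, "fingers": 0},
  {"dx": 0.04, "dy": 0, "dz": 0, "wx": 0, "wy": 0, "wz": 0, "fingers": 0},
  {"dx": 0, "dy": 0, "dz": 0, "wx": 0, "wy": 0, "wz": 0, "fingers": 0},
])

```text
clock: 4.92
eef_pos: [507.5, 163.3, 160.6]
tool_rot: [-2.99, 1.566, -2.884]
force: [-0.2, -0.1, 1.0]
width: 85.1
```

```bash
python3 look.py w4; python3 - <<'E'
from h import *
im=ctrl.get_image("side"); cv2.imwrite("pics/s4.png",cv2.resize(im[120:280,160:340],(720,640)[:2])[:600,:,::-1])
info()
E
```

```text
t 4.92 pos [507.5 163.3 160.6] x [-0.004 -0.001 -1.   ] z [ 0.994  0.105 -0.004] F [-0.2 -0.1  1. ] M [-0.01  0.03 -0.04] w 85.1 q [-0.11  0.58 -0.38  1.91  0.31  0.72 -0.56]
stud_tip 0.74 [287.6, 304.3] [509.7 160.6 175. ]
shoulder 0.89 [283.5, 282.8] [507.9 161.3 158. ]
{'extent': [288.8, 250.8, 105.5, 98.1], 'conf': 0.9}
{'extent': [286.6, 277.5, 80.2, 80.6], 'conf': 0.61}
t 5.28 pos [509.8 163.4 163.4] x [ 0.002  0.001 -1.   ] z [0.995 0.104 0.002] F [0.2 0.  0.6] M [0.   0.05 0.02] w 85.4 q [-0.11  0.58 -0.38  1.9   0.31  0.72 -0.56]
```

View pics/w4.png

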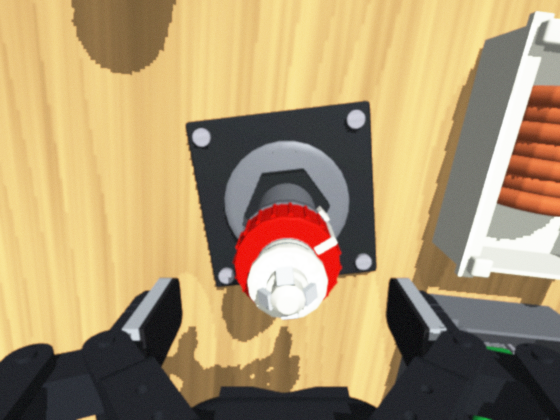

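View pics/s4.png

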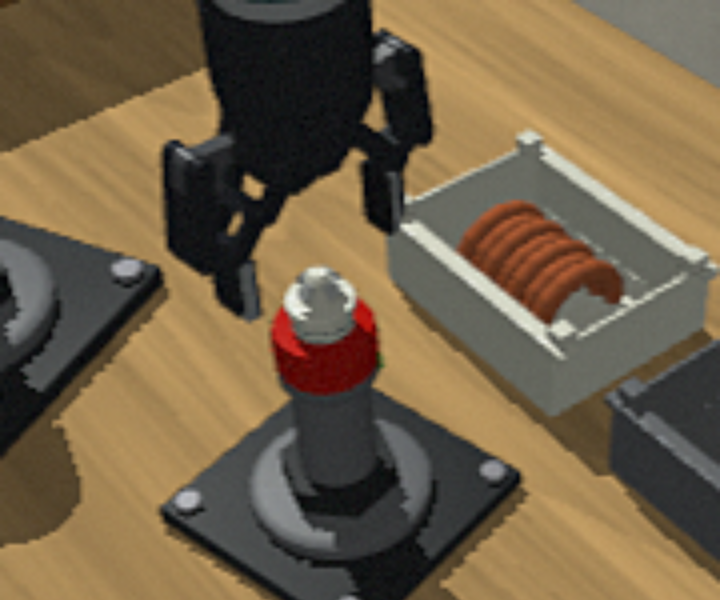

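```bash
python3 - <<'E'
from h import *
ci=ctrl.camera_info("wrist"); im=ctrl.get_image("wrist"); cv2.imwrite("pics/w5.png",im[:,:,::-1]); info()
im=im[80:330,170:390,::-1]; cv2.imwrite("pics/c5.png",cv2.resize(im,None,fx=2.4,fy=2.4,interpolation=cv2.INTER_CUBIC))
np.savez("ci5.npz",**ci)
E
```

```text
t 5.33 pos [509.6 163.3 163.2] x [ 0.002  0.    -1.   ] z [0.995 0.104 0.002] F [ 0.6  0.2 -0.1] M [-0.02  0.03  0.01] w 85.2 q [-0.11  0.58 -0.38  1.9   0.31  0.72 -0.56]
```

View pics/c5.png

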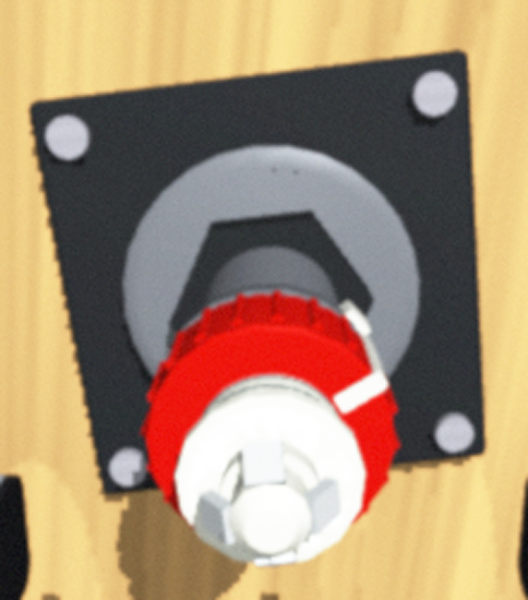

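```bash
python3 - <<'E'
from h import *
ci=dict(np.load("ci5.npz")); B=[(197.9,137.1),(351.2,119.2),(222.9,274.6),(359.6,260.4)]
X=[atz(ci,b,15) for b in B]; print(np.round(X,1), np.mean(X,0))
for z in (172,176,180,184): print(z,atz(ci,(283.3,295.8),z))
print(atz(ci,(283.5,250),141))
E
```

```text
[[434.7 208.   15. ]
 [555.8 234.7  15. ]
 [461.3  87.5  15. ]
 [583.  114.2  15. ]] [508.69439611 161.10791101  15.        ]
172 [508.83089181 161.49818942 172.        ]
176 [508.5884832 163.7913463 176.       ]
180 [508.34607459 166.08450318 180.        ]
184 [508.10366598 168.37766005 184.        ]
[508.11354544 169.61081868 141.        ]
```

servo_tool([
  {"dx": 0.02, "dy": -0.0018, "dz": -0.0013, "wx": 0, "wy": 0, "wz": 0, "fingers": 0},
  {"dx": 0.024, "dy": 0, "dz": 0, "wx": 0, "wy": 0, "wz": 0, "fingers": 0},
  {"dx": 0.02, "dy": 0, "dz": 0, "wx": 0, "wy": 0, "wz": 0, "fingers": 0},
  {"dx": 0, "dy": 0, "dz": 0, "wx": 0, "wy": 0, "wz": 0, "fingers": 0},
  {"dx": 0, "dy": 0, "dz": 0, "wx": 0, "wy": 0, "wz": 0, "fingers": 0},
])

```text
clock: 5.95
eef_pos: [508.4, 161.9, 114.4]
tool_rot: [0.692, 1.57, 0.797]
force: [0.1, -0.3, 0.0]
width: 84.8
```

```bash
python3 look.py w6; python3 - <<'E'
from h import *
im=ctrl.get_image("side"); cv2.imwrite("pics/s6.png",cv2.resize(im[140:240,180:300],(720,600))[:,:,::-1])
E
```

```text
t 5.95 pos [508.4 161.9 114.4] x [ 0.  0. -1.] z [0.995 0.105 0.   ] F [ 0.1 -0.3  0. ] M [ 0.05 -0.03  0.01] w 84.8 q [-0.14  0.65 -0.34  1.94  0.36  0.61 -0.6 ]
stud_tip 0.92 [286.7, 388.8] [508.7 159.9 175. ]
shoulder 0.89 [283.2, 348.7] [507.7 160.2 158. ]
{'extent': [286.8, 286.6, 143.4, 120.1], 'conf': 0.88}
{'extent': [286.3, 334.7, 111.8, 113.2], 'conf': 0.6}
```

View pics/w6.png

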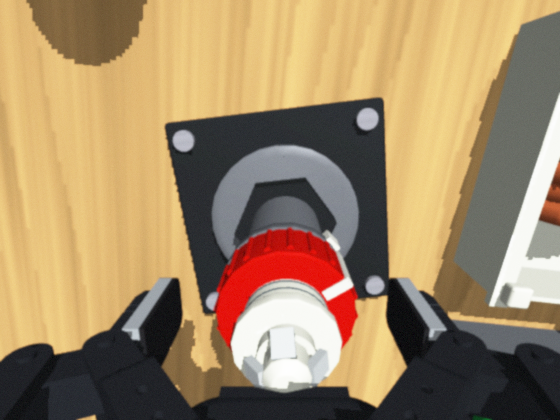

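View pics/s6.png

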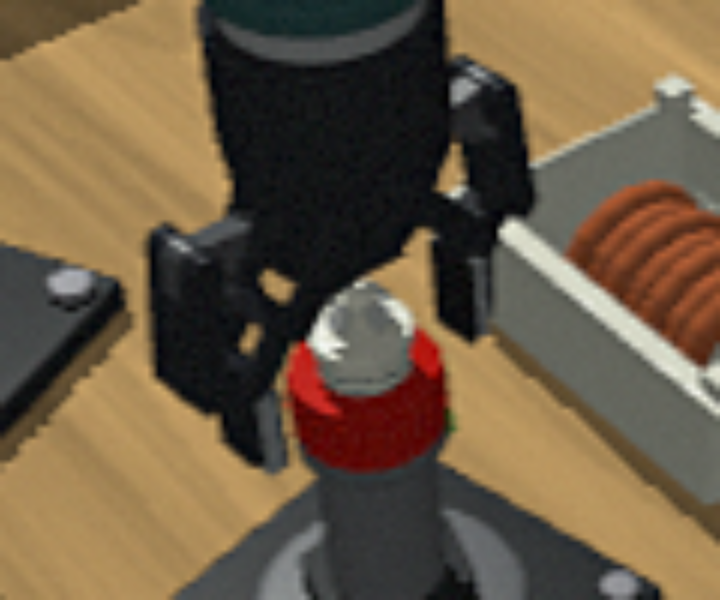

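servo_tool([
  {"dx": 0, "dy": 0, "dz": 0.001, "wx": 0, "wy": 0, "wz": 0, "fingers": 0.3},
  {"dx": 0, "dy": 0, "dz": 0, "wx": 0, "wy": 0, "wz": 0, "fingers": 0.4},
  {"dx": 0, "dy": 0, "dz": 0, "wx": 0, "wy": 0, "wz": 0, "fingers": 1},
  {"dx": 0, "dy": 0, "dz": 0, "wx": 0, "wy": 0, "wz": 0, "fingers": 1},
])

```text
clock: 6.8
eef_pos: [509.3, 161.8, 114.9]
tool_rot: [-0.051, 1.57, 0.054]
force: [-0.5, -0.3, 4.8]
width: 52.7
```

```bash
python3 - <<'E'
from h import *
info()
im=ctrl.get_image("side"); cv2.imwrite("pics/s7.png",cv2.resize(im[140:240,180:300],(720,600))[:,:,::-1])
im=ctrl.get_image("wrist"); cv2.imwrite("pics/w7.png",im[:,:,::-1])
info()
E
```

```text
t 6.8 pos [509.3 161.8 114.9] x [ 0.001  0.    -1.   ] z [0.995 0.104 0.001] F [-0.5 -0.3  4.8] M [-0.12  0.23  0.02] w 52.7 q [-0.14  0.65 -0.34  1.94  0.36  0.61 -0.6 ]
t 6.9 pos [509.3 161.8 114.8] x [ 0.001 -0.    -1.   ] z [0.995 0.104 0.001] F [-1.7  0.2  5.9] M [-0.16  0.24  0.02] w 52.3 q [-0.14  0.65 -0.34  1.94  0.36  0.61 -0.6 ]
```

View pics/s7.png

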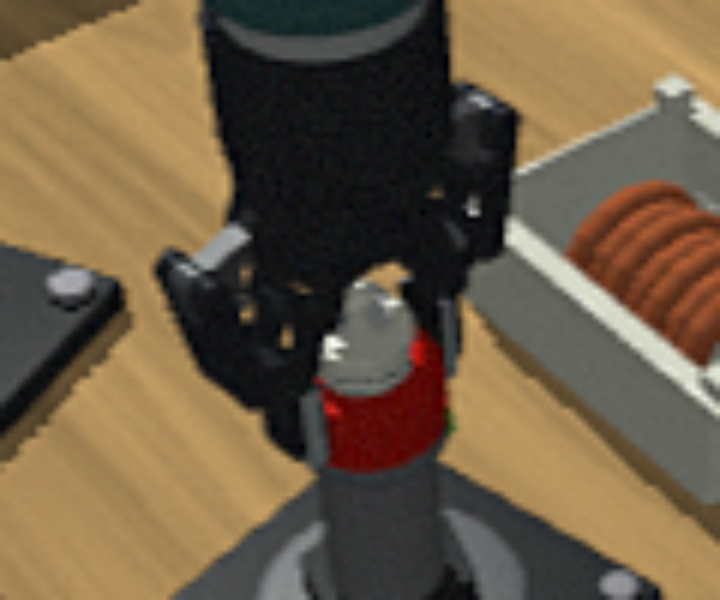

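View pics/w7.png

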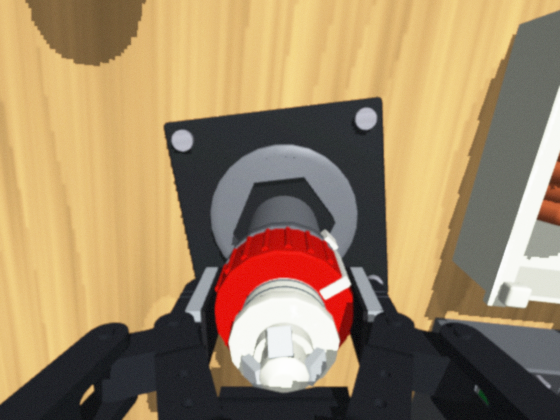

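servo_tool([
  {"dx": 0, "dy": 0, "dz": 0, "wx": 1, "wy": 0, "wz": 0, "fingers": 1},
  {"dx": 0, "dy": 0, "dz": 0, "wx": 1, "wy": 0, "wz": 0, "fingers": 1},
  {"dx": 0, "dy": 0, "dz": 0, "wx": 1, "wy": 0, "wz": 0, "fingers": 1},
  {"dx": 0, "dy": 0, "dz": 0, "wx": 0, "wy": 0, "wz": 0, "fingers": 1},
])

```text
clock: 7.4
eef_pos: [509.4, 161.9, 114.8]
tool_rot: [0.087, 1.57, -0.122]
force: [0.1, -0.8, 5.6]
width: 52.0
```

```bash
python3 - <<'E'
from h import *
info()
im=ctrl.get_image("wrist"); cv2.imwrite("pics/w8.png",im[:,:,::-1])
info()
E
```

```text
t 7.4 pos [509.4 161.9 114.8] x [ 0.001 -0.    -1.   ] z [ 0.978 -0.208  0.001] F [ 0.1 -0.8  5.6] M [-0.2   0.12 -0.23] w 52.0 q [-0.2   0.64 -0.25  1.94  0.27  0.59 -0.83]
t 7.45 pos [509.4 161.8 114.8] x [ 0.001  0.    -1.   ] z [ 0.978 -0.207  0.001] F [-1.6 -1.   6.1] M [-0.11  0.15 -0.27] w 52.6 q [-0.2   0.64 -0.25  1.94  0.27  0.59 -0.83]
```

View pics/w8.png

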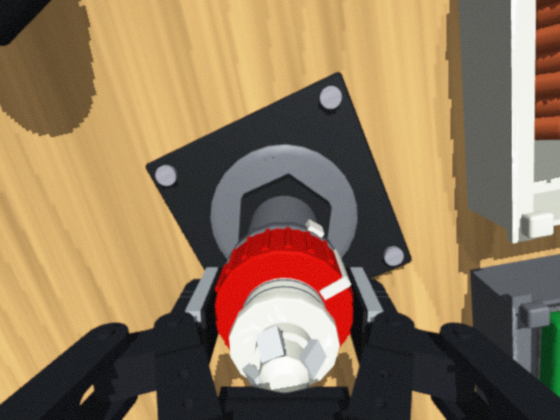

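Collar turns with the fingers (pointer fixed to the gripper at (335,288), base rotated). Continuing.

servo_tool([
  {"dx": 0, "dy": 0, "dz": 0, "wx": 1, "wy": 0, "wz": 0, "fingers": 1},
  {"dx": 0, "dy": 0, "dz": 0, "wx": 1, "wy": 0, "wz": 0, "fingers": 1},
  {"dx": 0, "dy": 0, "dz": 0, "wx": 1, "wy": 0, "wz": 0, "fingers": 1},
  {"dx": 0, "dy": 0, "dz": 0, "wx": 1, "wy": 0, "wz": 0, "fingers": 1},
  {"dx": 0, "dy": 0, "dz": 0, "wx": 1, "wy": 0, "wz": 0, "fingers": 1},
])

```text
clock: 8.07
eef_pos: [509.6, 161.7, 114.8]
tool_rot: [0.633, 1.57, -0.1]
force: [-0.6, -1.2, 5.0]
width: 52.3
```

servo_tool([
  {"dx": 0, "dy": 0, "dz": 0, "wx": 1, "wy": 0, "wz": 0, "fingers": 1},
  {"dx": 0, "dy": 0, "dz": 0, "wx": 1, "wy": 0, "wz": 0, "fingers": 1},
  {"dx": 0, "dy": 0, "dz": 0, "wx": 0, "wy": 0, "wz": 0, "fingers": 1},
])

```text
clock: 8.45
eef_pos: [509.6, 161.6, 114.8]
tool_rot: [0.806, 1.569, -0.136]
force: [0.4, -1.6, 5.7]
width: 52.4
```

```bash
python3 - <<'E'
from h import *
info()
im=ctrl.get_image("wrist"); cv2.imwrite("pics/w9.png",im[:,:,::-1])
info()
E
```

```text
t 8.45 pos [509.6 161.6 114.8] x [ 0.001 -0.    -1.   ] z [ 0.588 -0.809  0.001] F [ 0.4 -1.6  5.7] M [-0.23  0.03 -0.25] w 52.4 q [-0.33  0.63 -0.04  1.95  0.05  0.56 -1.35]
t 8.5 pos [509.6 161.6 114.8] x [ 0.001 -0.    -1.   ] z [ 0.588 -0.809  0.001] F [-0.1 -0.9  6.3] M [-0.2   0.05 -0.21] w 52.0 q [-0.33  0.63 -0.04  1.95  0.05  0.56 -1.35]
```

View pics/w9.png

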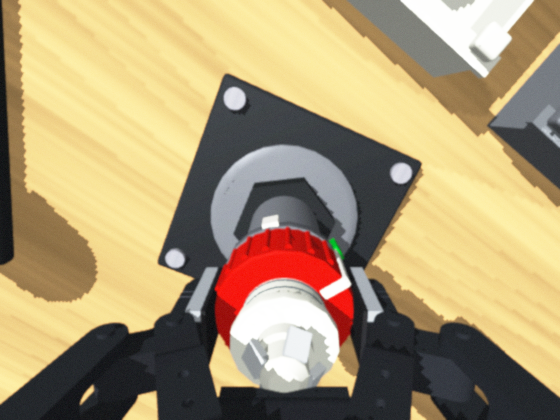

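servo_tool([
  {"dx": 0, "dy": 0, "dz": 0, "wx": 0.5, "wy": 0, "wz": 0, "fingers": 1},
  {"dx": 0, "dy": 0, "dz": 0, "wx": 0.5, "wy": 0, "wz": 0, "fingers": 1},
  {"dx": 0, "dy": 0, "dz": 0, "wx": 0, "wy": 0, "wz": 0, "fingers": 1},
])

```text
clock: 8.88
eef_pos: [511.5, 162.7, 114.9]
tool_rot: [1.426, 1.565, 0.377]
force: [6.1, 0.5, 0.8]
width: 52.3
```

```bash
python3 - <<'E'
from h import *
info()
E
```

```text
t 8.88 pos [511.5 162.7 114.9] x [ 0.005  0.002 -1.   ] z [ 0.499 -0.867  0.001] F [6.1 0.5 0.8] M [ 0.24 -1.25 -0.2 ] w 52.3 q [-0.35  0.63 -0.01  1.95  0.01  0.56 -1.42]
```

servo_tool([
  {"dx": 0, "dy": 0, "dz": 0, "wx": 0.4, "wy": 0, "wz": 0, "fingers": 1},
  {"dx": 0, "dy": 0, "dz": 0, "wx": 0.4, "wy": 0, "wz": 0, "fingers": 1},
  {"dx": 0, "dy": 0, "dz": 0, "wx": 0, "wy": 0, "wz": 0, "fingers": 1},
])

```text
clock: 9.25
eef_pos: [513.2, 163.3, 114.9]
tool_rot: [1.358, 1.562, 0.232]
force: [8.1, 1.1, -1.5]
width: 52.1
```

```bash
python3 - <<'E'
from h import *
info()
im=ctrl.get_image("wrist"); cv2.imwrite("pics/w10.png",im[:,:,::-1])
info()
E
```

```text
t 9.25 pos [513.2 163.3 114.9] x [ 0.008  0.002 -1.   ] z [ 0.43  -0.903  0.002] F [ 8.1  1.1 -1.5] M [ 0.39 -2.01  1.25] w 52.1 q [-0.37  0.63  0.01  1.95 -0.01  0.56 -1.48]
t 9.3 pos [513.1 163.3 114.9] x [ 0.008  0.002 -1.   ] z [ 0.43  -0.903  0.002] F [ 9.4  0.6 -1.9] M [ 0.34 -1.89  1.22] w 52.3 q [-0.37  0.63  0.01  1.95 -0.01  0.56 -1.48]
```

View pics/w10.png

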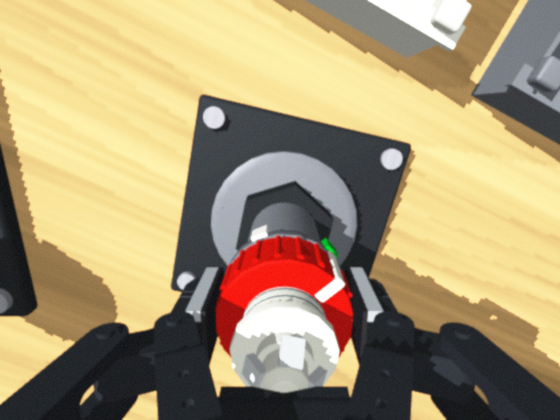

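servo_tool([
  {"dx": 0, "dy": 0, "dz": 0, "wx": -0.2, "wy": 0, "wz": 0, "fingers": 0},
  {"dx": 0, "dy": 0, "dz": 0, "wx": 0, "wy": 0, "wz": 0, "fingers": 0},
  {"dx": 0, "dy": 0, "dz": 0, "wx": 0, "wy": 0, "wz": 0, "fingers": 0},
  {"dx": 0, "dy": 0, "dz": 0, "wx": 0, "wy": 0, "wz": 0, "fingers": 0},
])

```text
clock: 9.8
eef_pos: [508.6, 161.6, 114.2]
tool_rot: [-1.758, 1.57, -2.869]
force: [0.8, 0.2, 0.4]
width: 85.2
```

```bash
python3 - <<'E'
from h import *
info()
im=ctrl.get_image("wrist"); cv2.imwrite("pics/w11.png",im[:,:,::-1])
info()
E
```

```text
t 9.8 pos [508.6 161.6 114.2] x [-0.001 -0.    -1.   ] z [ 0.444 -0.896 -0.   ] F [0.8 0.2 0.4] M [ 0.02 -0.03 -0.05] w 85.2 q [-0.36  0.63  0.01  1.95 -0.01  0.56 -1.46]
t 9.85 pos [508.7 161.7 114.2] x [-0.001 -0.    -1.   ] z [ 0.444 -0.896 -0.   ] F [-0.2 -0.1  0.2] M [-0.03  0.01 -0.02] w 85.5 q [-0.36  0.63  0.01  1.95 -0.01  0.56 -1.46]
```

View pics/w11.png

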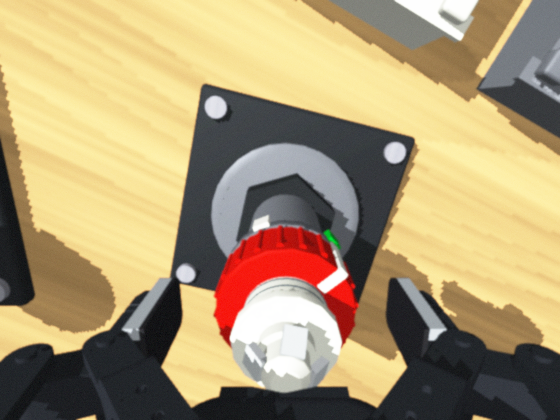

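```bash
python3 - <<'E'
from h import *
s=st(); s=dict(s); s["eef_pos"]=np.array(s["eef_pos"])+[0,0,80]
plan([463,-180,195],0,6,s)
E
```

```text
[-0.0002 -0.0428  0.0635] wx 0.0
[-0.0002 -0.0428  0.0635] wx 0.0
[-0.0002 -0.0428  0.0635] wx 0.0
[-0.0002 -0.0428  0.0635] wx 0.0
[-0.0002 -0.0428  0.0635] wx 0.0
[-0.0002 -0.0428  0.0635] wx 0.0
```

servo_tool([
  {"dx": -0.02, "dy": 0, "dz": 0, "wx": 0, "wy": 0, "wz": 0, "fingers": 0},
  {"dx": -0.05, "dy": 0, "dz": 0, "wx": 0, "wy": 0, "wz": 0, "fingers": 0},
  {"dx": -0.05, "dy": 0, "dz": 0, "wx": 0, "wy": 0, "wz": 0, "fingers": 0},
  {"dx": -0.03, "dy": 0, "dz": 0, "wx": 0, "wy": 0, "wz": 0, "fingers": 0},
  {"dx": 0, "dy": 0, "dz": 0, "wx": 0, "wy": 0, "wz": 0, "fingers": 0},
])

```text
clock: 10.48
eef_pos: [510.3, 162.3, 229.5]
tool_rot: [1.469, 1.566, 0.358]
force: [0.8, -0.0, 0.1]
width: 85.3
```

```bash
python3 look.py w12; python3 - <<'E'
from h import *
np.savez("ci12.npz",**ctrl.camera_info("wrist"))
im=ctrl.get_image("wrist"); cv2.imwrite("pics/w12.png",im[:,:,::-1])
im=im[80:330,170:390,::-1]; cv2.imwrite("pics/c12.png",cv2.resize(im,None,fx=2.4,fy=2.4,interpolation=cv2.INTER_CUBIC))
plan([463,-180,195],0,6)
E
```

```text
t 10.47 pos [510.3 162.3 229.5] x [ 0.005  0.002 -1.   ] z [ 0.444 -0.896  0.001] F [ 0.8 -0.   0.1] M [-0.02  0.01  0.03] w 85.3 q [-0.37  0.46  0.01  1.84 -0.01  0.83 -1.46]
stud_tip 0.71 [283.7, 243.0] [506.9 161.  175. ]
shoulder 0.78 [280.5, 233.3] [506.  162.8 158. ]
{'extent': [285.5, 216.3, 77.0, 75.8], 'conf': 0.89}
{'extent': [284.0, 232.6, 55.6, 56.1], 'conf': 0.51}
{'extent': [285.0, 230.9, 56.7, 54.8], 'conf': 0.9}
[ 0.007  -0.0428  0.0635] wx 0.0
[ 0.007  -0.0428  0.0635] wx 0.0
[ 0.007  -0.0428  0.0635] wx 0.0
[ 0.007  -0.0428  0.0635] wx 0.0
[ 0.007  -0.0428  0.0635] wx 0.0
[ 0.007  -0.0428  0.0635] wx 0.0
```

View pics/c12.png

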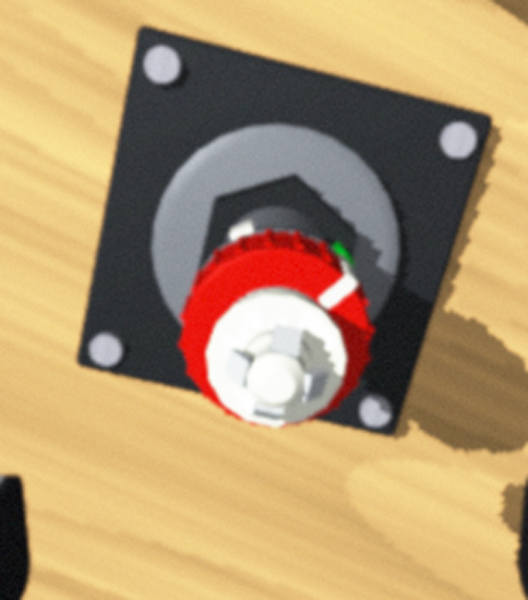

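```bash
python3 - <<'E'
from h import *
im=cv2.imread("pics/w12.png").astype(int); ci=dict(np.load("ci12.npz"))
A=np.array([509.4,161.7])
b,g,r=im[:,:,0],im[:,:,1],im[:,:,2]
def cen(m): 
    ys,xs=np.nonzero(m); return xs.mean(),ys.mean(),len(xs)
roi=np.zeros(g.shape,bool); roi[150:240,280:330]=1
gm=roi&(g>r+50)&(g>b+50); print(cen(gm))
wm=(r>220)&(g>215)&(b>200)&roi
n,l,s,c=cv2.connectedComponentsWithStats(wm.astype(np.uint8)); print(s,c)
for z in (141,115,112,108): 
  print(z,[ (np.round(np.degrees(np.arctan2(*(atz(ci,p,z)[:2]-A)[::-1])),1),np.round(np.hypot(*(atz(ci,p,z)[:2]-A)),1)) for p in (cen(gm)[:2],(170+350/2.4,80+283/2.4),(170+330/2.4,80+299/2.4),(170+242/2.4,80+232/2.4))])
E
```

```text
(np.float64(312.0625), np.float64(184.3125), 32)
[[     0      0    560    420 234345]
 [   303    194     15     14     93]
 [   280    202     34     38    754]
 [   297    236      2      4      8]] [[279.44623525 209.46968785]
 [310.31182796 201.12903226]
 [292.21883289 219.65649867]
 [297.5        237.5       ]]
141 [(np.float64(-9.5), np.float64(30.8)), (np.float64(-26.5), np.float64(26.1)), (np.float64(-27.7), np.float64(19.0)), (np.float64(43.0), np.float64(31.3))]
115 [(np.float64(-19.9), np.float64(28.0)), (np.float64(-42.3), np.float64(25.0)), (np.float64(-50.6), np.float64(17.6)), (np.float64(48.0), np.float64(26.9))]
112 [(np.float64(-21.2), np.float64(27.7)), (np.float64(-44.2), np.float64(25.0)), (np.float64(-53.4), np.float64(17.7)), (np.float64(48.7), np.float64(26.4))]
108 [(np.float64(-23.0), np.float64(27.4)), (np.float64(-46.7), np.float64(25.0)), (np.float64(-57.1), np.float64(17.8)), (np.float64(49.7), np.float64(25.8))]
```

servo_tool([
  {"dx": 0, "dy": -0.043, "dz": 0.063, "wx": 0, "wy": 0, "wz": 0, "fingers": 0},
  {"dx": 0, "dy": -0.043, "dz": 0.063, "wx": 0, "wy": 0, "wz": 0, "fingers": 0},
  {"dx": 0.007, "dy": -0.043, "dz": 0.064, "wx": 0, "wy": 0, "wz": 0, "fingers": 0},
  {"dx": 0.01, "dy": -0.043, "dz": 0.064, "wx": 0, "wy": 0, "wz": 0, "fingers": 0},
  {"dx": 0.015, "dy": -0.043, "dz": 0.064, "wx": 0, "wy": 0, "wz": 0, "fingers": 0},
])

```text
clock: 11.45
eef_pos: [470.4, -125.2, 202.5]
tool_rot: [1.003, 1.57, -0.107]
force: [0.6, -0.1, 0.0]
width: 85.5
```

servo_tool([
  {"dx": 0.01, "dy": -0.043, "dz": 0.063, "wx": 0, "wy": 0, "wz": 0, "fingers": 0},
  {"dx": 0, "dy": 0, "dz": 0, "wx": 0, "wy": 0, "wz": 0, "fingers": 0},
  {"dx": 0, "dy": 0, "dz": 0, "wx": 0, "wy": 0, "wz": 0, "fingers": 0},
])

```text
clock: 11.82
eef_pos: [462.6, -179.7, 194.9]
tool_rot: [-2.894, 1.57, 2.279]
force: [0.0, 0.0, 0.6]
width: 85.6
```

```bash
cat > lookcap.py <<'E'
from h import *
import sys
info(); ci=ctrl.camera_info("wrist"); im=ctrl.get_image("wrist"); cv2.imwrite(f"pics/{sys.argv[1]}.png",im[:,:,::-1]); info()
for d in ctrl.mark_of("cap","wrist"): print(d["conf"],d["point"],np.round(atz(ci,d["point"],28),1))
for d in ctrl.silhouettes("cap","wrist"):
    e=d["extent"]; print(d["conf"],e)
    cnt=max(cv2.findContours(d["region"].astype(np.uint8),cv2.RETR_EXTERNAL,cv2.CHAIN_APPROX_NONE)[0],key=len)[:,0,:]
    # model: hull of two projected circles; fit xy by comparing silhouettes' moments
    h=cv2.convexHull(cnt); m=cv2.moments(h); cc=np.array([m["m10"],m["m01"]])/m["m00"]
    t=np.linspace(0,2*np.pi,60)
    def mc(q):
        pts=np.array([proj(ci,[q[0]+23*np.cos(a),q[1]+23*np.sin(a),z]) for z in(28,62) for a in t],np.float32)
        mm=cv2.moments(cv2.convexHull(pts)); return np.array([mm["m10"],mm["m01"]])/mm["m00"],mm["m00"]
    f=least_squares(lambda q:mc(q)[0]-cc,[463,-180]); print("cap fit",f.x,"area",m["m00"],mc(f.x)[1])
E
python3 lookcap.py w13
```

```text
t 11.82 pos [ 462.6 -179.7  194.9] x [-0.001  0.001 -1.   ] z [ 0.444 -0.896 -0.001] F [0.  0.  0.6] M [ 0.04 -0.01  0.03] w 85.6 q [ 0.29  0.46  0.03  1.98 -0.02  0.7  -0.77]
t 11.88 pos [ 463.  -178.9  195.1] x [-0.     0.001 -1.   ] z [ 0.446 -0.895 -0.001] F [0.4 1.  0.1] M [ 0.03 -0.04 -0.05] w 85.2 q [ 0.29  0.46  0.03  1.98 -0.02  0.7  -0.77]
0.79 [289.0, 199.1] [ 460.  -185.9   28. ]
0.88 [289.6, 205.4, 54.6, 59.2]
cap fit [ 459.71860816 -185.47749221] area 2521.5 2756.15895077819
```

View pics/w13.png

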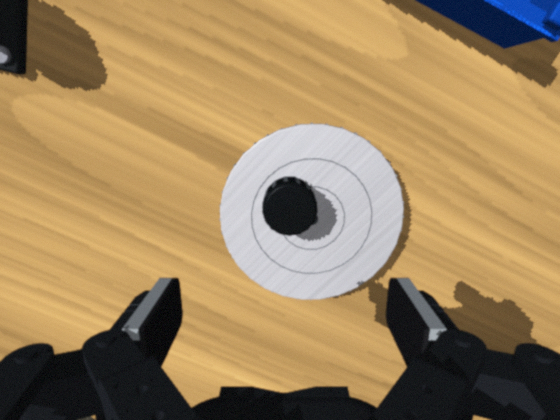

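```bash
python3 - <<'E'
from h import *
plan([460.5,-184,115],0,3)
E
```

```text
[ 0.0357 -0.0022  0.0017] wx 0.0
[ 0.0357 -0.0022  0.0017] wx 0.0
[ 0.0357 -0.0022  0.0017] wx 0.0
```

servo_tool([
  {"dx": 0.036, "dy": -0.002, "dz": 0.0017, "wx": 0, "wy": 0, "wz": 0, "fingers": 0},
  {"dx": 0.036, "dy": -0.002, "dz": 0.0017, "wx": 0, "wy": 0, "wz": 0, "fingers": 0},
  {"dx": 0.036, "dy": -0.002, "dz": 0.0017, "wx": 0, "wy": 0, "wz": 0, "fingers": 0},
  {"dx": 0, "dy": 0, "dz": 0, "wx": 0, "wy": 0, "wz": 0, "fingers": 0},
  {"dx": 0, "dy": 0, "dz": 0, "wx": 0, "wy": 0, "wz": 0, "fingers": 0},
])

```text
clock: 12.6
eef_pos: [461.3, -185.0, 115.1]
tool_rot: [0.981, 1.57, -0.128]
force: [-0.1, 0.4, 0.2]
width: 85.6
```

```bash
python3 lookcap.py w14
```

```text
t 12.6 pos [ 461.3 -185.   115.1] x [ 0.001 -0.    -1.   ] z [ 0.446 -0.895  0.001] F [-0.1  0.4  0.2] M [ 0.02 -0.03 -0.02] w 85.6 q [ 0.31  0.59  0.02  2.05 -0.03  0.5  -0.76]
t 12.65 pos [ 461.4 -185.3  115.4] x [ 0.002 -0.    -1.   ] z [ 0.446 -0.895  0.001] F [0.  0.9 0.9] M [ 0.03  0.04 -0.02] w 85.6 q [ 0.31  0.59  0.02  2.05 -0.03  0.5  -0.76]
0.63 [283.5, 223.6] [ 459.5 -185.5   28. ]
0.91 [284.1, 234.3, 77.5, 82.4]
cap fit [ 459.89579565 -185.67573151] area 4894.5 5198.1703934125835
```

View pics/w14.png

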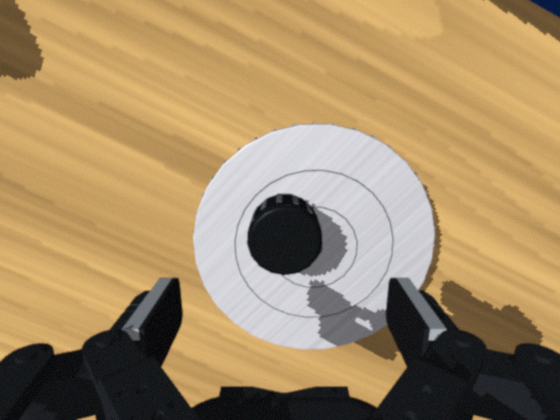

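```bash
python3 - <<'E'
from h import *
plan([460.1,-185.6,34],0,3)
E
```

```text
[ 0.0362 -0.0006 -0.0003] wx 0.0
[ 0.0362 -0.0006 -0.0003] wx 0.0
[ 0.0362 -0.0006 -0.0003] wx 0.0
```

servo_tool([
  {"dx": 0.036, "dy": -0.0012, "dz": 0, "wx": 0, "wy": 0, "wz": 0, "fingers": 0},
  {"dx": 0.036, "dy": -0.0006, "dz": -0.0005, "wx": 0, "wy": 0, "wz": 0, "fingers": 0},
  {"dx": 0.036, "dy": 0, "dz": -0.0004, "wx": 0, "wy": 0, "wz": 0, "fingers": 0},
  {"dx": 0, "dy": 0, "dz": 0, "wx": 0, "wy": 0, "wz": 0, "fingers": 0},
  {"dx": 0, "dy": 0, "dz": 0, "wx": 0, "wy": 0, "wz": 0, "fingers": 0},
])

```text
clock: 13.38
eef_pos: [459.7, -185.9, 34.4]
tool_rot: [0.767, 1.569, -0.343]
force: [-0.2, -1.7, -0.3]
width: 85.5
```

```bash
python3 lookcap.py w15
```

```text
t 13.38 pos [ 459.7 -185.9   34.4] x [ 0.002 -0.001 -1.   ] z [ 0.445 -0.896  0.001] F [-0.2 -1.7 -0.3] M [-0.04 -0.01 -0.05] w 85.5 q [ 0.32  0.74  0.01  2.09 -0.03  0.31 -0.75]
t 13.43 pos [ 459.8 -186.    34.6] x [ 0.002 -0.001 -1.   ] z [ 0.445 -0.896  0.002] F [ 0.7 -0.9 -0.1] M [-0.04 -0.04 -0.05] w 85.4 q [ 0.32  0.74  0.01  2.09 -0.03  0.31 -0.75]
0.95 [285.7, 273.0] [ 460.6 -186.1   28. ]
0.68 [284.1, 297.3, 116.5, 132.6]
cap fit [ 460.33803762 -185.4424874 ] area 12076.5 13362.178325254587
```

View pics/w15.png

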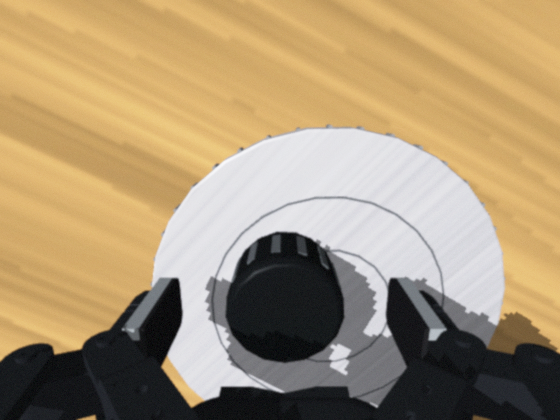

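servo_tool([
  {"dx": 0, "dy": 0, "dz": 0, "wx": 0, "wy": 0, "wz": 0, "fingers": 0.3},
  {"dx": 0, "dy": 0, "dz": 0, "wx": 0, "wy": 0, "wz": 0, "fingers": 0.45},
  {"dx": 0, "dy": 0, "dz": 0, "wx": 0, "wy": 0, "wz": 0, "fingers": 1},
  {"dx": 0, "dy": 0, "dz": 0, "wx": 0, "wy": 0, "wz": 0, "fingers": 1},
  {"dx": 0, "dy": 0, "dz": 0, "wx": 0, "wy": 0, "wz": 0, "fingers": 1},
])

```text
clock: 14.15
eef_pos: [459.2, -185.7, 34.1]
tool_rot: [0.861, 1.57, -0.249]
force: [0.1, 1.5, 7.7]
width: 44.6
```

```bash
python3 lookcap.py w16
```

```text
t 14.15 pos [ 459.2 -185.7   34.1] x [ 0.001 -0.    -1.   ] z [ 0.444 -0.896  0.001] F [0.1 1.5 7.7] M [ 0.11  0.18 -0.04] w 44.6 q [ 0.32  0.74  0.01  2.09 -0.03  0.31 -0.75]
t 14.2 pos [ 459.2 -185.7   34.1] x [ 0.001 -0.    -1.   ] z [ 0.444 -0.896  0.001] F [-0.4  0.1  7.1] M [ 0.17  0.22 -0.06] w 44.8 q [ 0.32  0.74  0.01  2.09 -0.03  0.31 -0.75]
0.69 [284.4, 271.6] [ 460.7 -185.1   28. ]
0.93 [284.2, 296.3, 115.4, 131.0]
cap fit [ 460.18407279 -184.82298348] area 12145.5 13423.75462691579
```

View pics/w16.png

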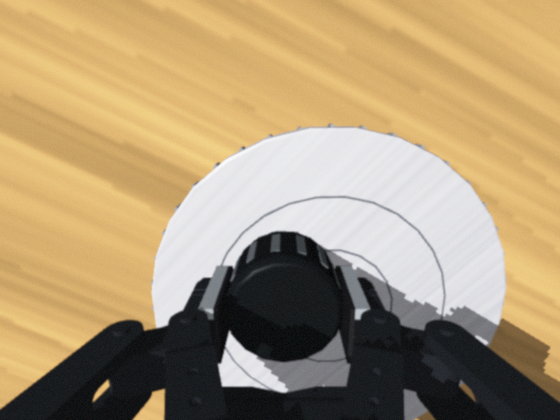

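servo_tool([
  {"dx": -0.02, "dy": 0, "dz": 0, "wx": 0, "wy": 0, "wz": 0, "fingers": 1},
  {"dx": -0.05, "dy": 0, "dz": 0, "wx": 0, "wy": 0, "wz": 0, "fingers": 1},
  {"dx": -0.07, "dy": 0, "dz": 0, "wx": 0, "wy": 0, "wz": 0, "fingers": 1},
  {"dx": -0.07, "dy": 0, "dz": 0, "wx": 0, "wy": 0, "wz": 0, "fingers": 1},
  {"dx": -0.055, "dy": 0.02, "dz": -0.03, "wx": 0, "wy": 0, "wz": 0, "fingers": 1},
])

```text
clock: 14.92
eef_pos: [462.3, -160.6, 235.1]
tool_rot: [0.485, 1.568, -0.629]
force: [1.0, 0.4, -0.8]
width: 44.5
```

```bash
python3 - <<'E'
from h import *
info(); plan([508,161,229],0,6)
E
```

```text
t 14.93 pos [ 462.3 -160.6  235.1] x [ 0.003 -0.002 -1.   ] z [ 0.441 -0.898  0.003] F [ 1.   0.4 -0.8] M [ 0.07 -0.05  0.06] w 44.5 q [ 0.25  0.39  0.04  1.95 -0.02  0.79 -0.82]
[ 0.0012  0.0406 -0.0597] wx 0.0
[ 0.0012  0.0406 -0.0597] wx 0.0
[ 0.0012  0.0406 -0.0597] wx 0.0
[ 0.0012  0.0406 -0.0597] wx 0.0
[ 0.0012  0.0406 -0.0597] wx 0.0
[ 0.0012  0.0406 -0.0597] wx 0.0
```

servo_tool([
  {"dx": 0, "dy": 0.04, "dz": -0.058, "wx": 0, "wy": 0, "wz": 0, "fingers": 1},
  {"dx": 0, "dy": 0.041, "dz": -0.058, "wx": 0, "wy": 0, "wz": 0, "fingers": 1},
  {"dx": 0, "dy": 0.041, "dz": -0.058, "wx": 0, "wy": 0, "wz": 0, "fingers": 1},
  {"dx": 0, "dy": 0.041, "dz": -0.058, "wx": 0, "wy": 0, "wz": 0, "fingers": 1},
  {"dx": 0, "dy": 0.041, "dz": -0.058, "wx": 0, "wy": 0, "wz": 0, "fingers": 1},
])

```text
clock: 15.55
eef_pos: [502.5, 105.6, 232.9]
tool_rot: [1.059, 1.57, -0.051]
force: [1.2, -0.6, -0.7]
width: 44.8
```

servo_tool([
  {"dx": 0, "dy": 0.03, "dz": -0.04, "wx": 0, "wy": 0, "wz": 0, "fingers": 1},
  {"dx": 0, "dy": 0, "dz": 0, "wx": 0, "wy": 0, "wz": 0, "fingers": 1},
  {"dx": 0, "dy": 0, "dz": 0, "wx": 0, "wy": 0, "wz": 0, "fingers": 1},
])

```text
clock: 15.92
eef_pos: [509.1, 139.9, 232.3]
tool_rot: [-0.78, 1.57, -1.89]
force: [0.8, -0.8, -1.1]
width: 44.3
```

```bash
python3 - <<'E'
from h import *
info(); plan([508,161.1,228],0,1)
im=ctrl.get_image("wrist"); cv2.imwrite("pics/w17.png",im[:,:,::-1])
s=cv2.resize(ctrl.get_image("side")[90:250,160:320],(560,560)); c=cv2.resize(ctrl.get_image("scene")[130:270,250:390],(560,560))
cv2.imwrite("pics/p17.png",cv2.resize(np.hstack([s,c])[:,:,::-1],(800,400)))
E
```

```text
t 15.93 pos [509.1 139.9 232.3] x [-0.    -0.001 -1.   ] z [ 0.444 -0.896  0.001] F [ 0.8 -0.8 -1.1] M [-0.    0.01 -0.02] w 44.3 q [-0.32  0.45  0.    1.86  0.    0.83 -1.43]
[ 0.0058  0.0113 -0.0259] wx 0.0
```

View pics/w17.png

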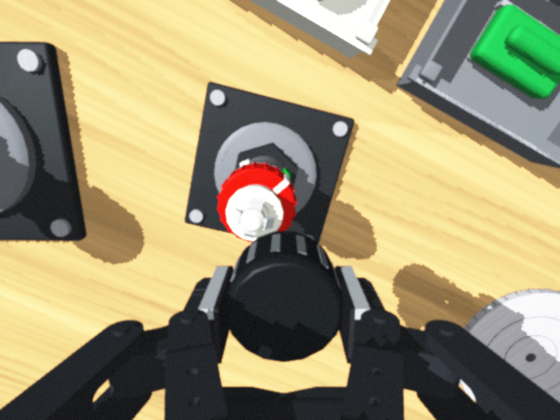

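View pics/p17.png

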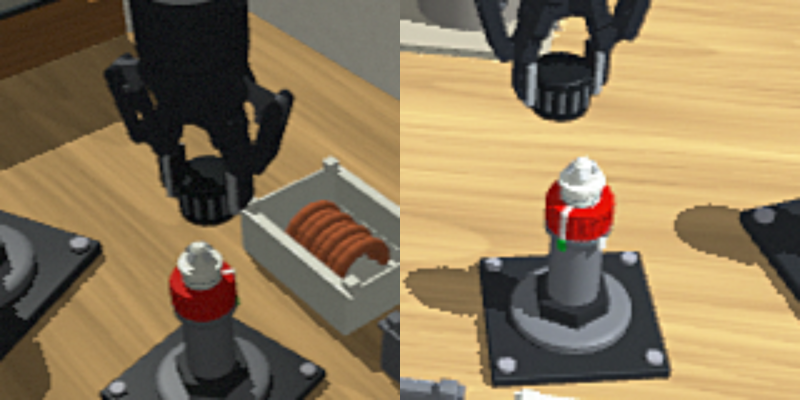

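```bash
python3 - <<'E'
from h import *
info(); ci=ctrl.camera_info("wrist")
for z in (173,175,177): print(atz(ci,(252.5,215.5),z))
print([np.round(atz(ci,b,15),1) for b in((218,98),(341,128.5),(196,216))])
im=cv2.imread("pics/w17.png")[150:260,190:320]; cv2.imwrite("pics/c17.png",cv2.resize(im,None,fx=5,fy=5,interpolation=cv2.INTER_CUBIC))
E
```

```text
t 16.07 pos [509.4 139.3 232.3] x [ 0.    -0.001 -1.   ] z [ 0.442 -0.897  0.001] F [ 0.   0.4 -0.9] M [-0.02 -0.    0.02] w 44.2 q [-0.32  0.45  0.    1.86  0.    0.83 -1.43]
[512.20899878 161.73077318 173.        ]
[512.84190794 161.83808714 175.        ]
[513.47481709 161.94540109 177.        ]
[array([555.7, 233.1,  15. ]), array([583.3, 112.2,  15. ]), array([435. , 207.2,  15. ])]
```

View pics/c17.png

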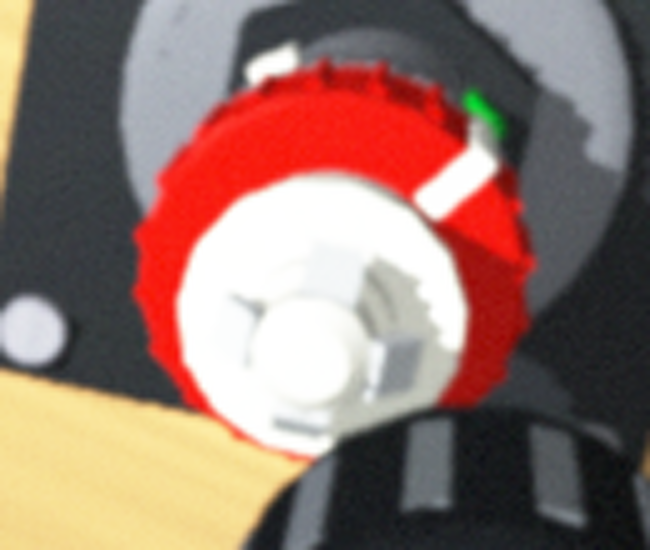

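```bash
python3 - <<'E'
from h import *
info(); plan([508.0,160.8,232],0,1)
E
```

```text
t 16.07 pos [509.4 139.3 232.3] x [ 0.    -0.001 -1.   ] z [ 0.442 -0.897  0.001] F [ 0.   0.4 -0.9] M [-0.02 -0.    0.02] w 44.2 q [-0.32  0.45  0.    1.86  0.    0.83 -1.43]
[ 0.0004  0.011  -0.0265] wx 0.0
```

servo_tool([
  {"dx": 0, "dy": 0.011, "dz": -0.0265, "wx": 0, "wy": 0, "wz": 0, "fingers": 1},
  {"dx": 0.03, "dy": 0, "dz": 0, "wx": 0, "wy": 0, "wz": 0, "fingers": 1},
  {"dx": 0.028, "dy": 0, "dz": 0, "wx": 0, "wy": 0, "wz": 0, "fingers": 1},
  {"dx": 0, "dy": 0, "dz": 0, "wx": 0, "wy": 0, "wz": 0, "fingers": 1},
  {"dx": 0, "dy": 0, "dz": 0, "wx": 0, "wy": 0, "wz": 0, "fingers": 1},
])

```text
clock: 16.7
eef_pos: [508.6, 161.9, 189.3]
tool_rot: [1.285, 1.57, 0.173]
force: [-0.4, 0.1, 0.8]
width: 44.5
```

```bash
cat > two.py <<'E'
from h import *
import sys
info()
s=cv2.resize(ctrl.get_image("side")[140:240,190:290],(560,560)); c=cv2.resize(ctrl.get_image("scene")[150:250,265:365],(560,560))
cv2.imwrite(f"pics/{sys.argv[1]}.png",cv2.resize(np.hstack([s,c])[:,:,::-1],(800,400))); info()
E
python3 two.py p18
```

```text
t 16.7 pos [508.6 161.9 189.3] x [ 0.001  0.    -1.   ] z [ 0.444 -0.896  0.   ] F [-0.4  0.1  0.8] M [-0.    0.06  0.01] w 44.5 q [-0.36  0.52 -0.    1.89  0.    0.74 -1.47]
t 16.8 pos [508.7 162.3 189.5] x [ 0.002  0.001 -1.   ] z [ 0.444 -0.896  0.   ] F [ 0.3 -0.3  0. ] M [-0.02 -0.    0.  ] w 44.5 q [-0.36  0.52 -0.    1.89  0.    0.73 -1.47]
```

View pics/p18.png

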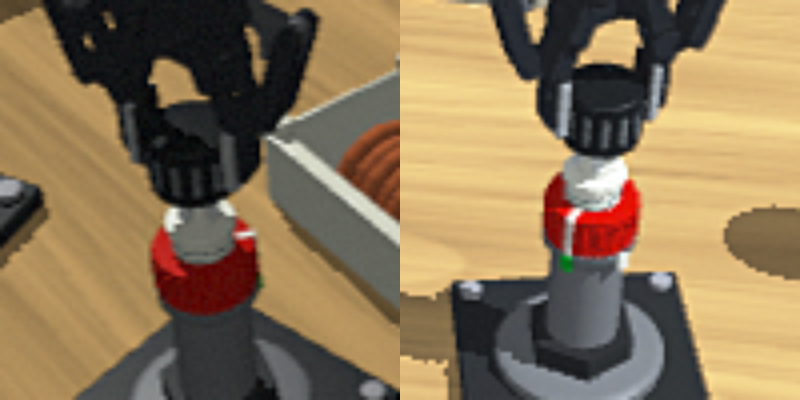

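```bash
python3 - <<'E'
from h import *
C={n:ctrl.camera_info(n) for n in("scene","side")}
s=info(); R=Rt(s); capc=s["eef_pos"]+R[:,1]*1.3; capc[2]-=6; print("cap pred",capc)
for n in C:
    im=ctrl.get_image(n)
    ci=C[n]
    print(n,"axis", [np.round(proj(ci,[509.2,161.3,z]),1) for z in (0,115,141,158,182)],"cap bottom/top",np.round(proj(ci,capc),1),np.round(proj(ci,capc+[0,0,34]),1))
    ds=ctrl.silhouettes("cap",n)
    for d in ds[:2]: print("cap",d["conf"],d["extent"])
    t=np.linspace(0,6.283,60)
    hull=cv2.convexHull(np.array([proj(ci,capc+[23*np.cos(a),23*np.sin(a),z]) for z in(0,34) for a in t],np.float32))
    print("pred cap extent cols",hull[:,0,0].min(),hull[:,0,0].max(),"rows",hull[:,0,1].min(),hull[:,0,1].max())
    r,g,b=[im[:,:,i].astype(int) for i in range(3)]
    m=((r>110)&(g<60)&(b<60)); roi=np.zeros_like(m); 
    x,y=proj(ci,[509,161,128]).astype(int); roi[y-25:y+25,x-25:x+25]=1; m&=roi
    ys,xs=np.nonzero(m); print("red cols",[(yy,xs[ys==yy].min(),xs[ys==yy].max()) for yy in range(ys.min(),ys.max()+1,3)])
    hc=cv2.convexHull(np.array([proj(ci,[509.2+27*np.cos(a),161.3+27*np.sin(a),z]) for z in(115,141) for a in t],np.float32))
    print("pred red cols",hc[:,0,0].min(),hc[:,0,0].max(),"rows",hc[:,0,1].min(),hc[:,0,1].max())
E
```

```text
t 16.8 pos [508.7 162.3 189.5] x [ 0.002  0.001 -1.   ] z [ 0.444 -0.896  0.   ] F [ 0.3 -0.3  0. ] M [-0.02 -0.    0.  ] w 44.5 q [-0.36  0.52 -0.    1.89  0.    0.73 -1.47]
cap pred [509.90684875 162.8652017  183.54403203]
scene axis [array([309.2, 241.4]), array([312.2, 206.4]), array([312.9, 197.7]), array([313.4, 191.9]), array([314.2, 183.3])] cap bottom/top [314.9 183. ] [316.  170.3]
cap 0.82 [316.1, 178.2, 23.8, 22.9]
cap 0.71 [314.6, 194.3, 17.9, 13.8]
pred cap extent cols 304.47028 326.75027 rows 164.233 189.42915
red cols [(194, np.int64(304), np.int64(304)), (197, np.int64(302), np.int64(323)), (200, np.int64(301), np.int64(323)), (203, np.int64(302), np.int64(323)), (206, np.int64(302), np.int64(323)), (209, np.int64(302), np.int64(322)), (212, np.int64(308), np.int64(320))]
pred red cols 300.5306 324.81528 rows 190.3928 214.1274
side axis [array([245.1, 245. ]), array([241. , 209.4]), array([240. , 200.4]), array([239.3, 194.2]), array([238.3, 185.3])] cap bottom/top [238.1 184.1] [236.6 170.7]
cap 0.95 [234.9, 177.2, 22.6, 31.5]
pred cap extent cols 224.6379 249.61392 rows 163.4681 191.7183Traceback (most recent call last):
  File "<stdin>", line 16, in <module>
    return umr_minimum(a, axis, None, out, keepdims, initial, where)
ValueError: zero-size array to reduction operation minimum which has no identity
```

```bash
cat > ov.py <<'E'
from h import *
import sys
ax=np.array([509.2,161.3]); off=float(sys.argv[2])
s=info(); R=Rt(s); capc=s["eef_pos"]+R[:,1]*off; capc[2]-=6
t=np.linspace(0,6.283,60); out=[]
for n,(r0,c0) in (("scene",(158,285)),("side",(158,210))):
    ci=ctrl.camera_info(n); im=ctrl.get_image(n)[r0:r0+57,c0:c0+57,::-1]
    big=cv2.resize(im,None,fx=7,fy=7,interpolation=cv2.INTER_CUBIC)
    def dr(c,r,z,col):
        p=np.array([proj(ci,[c[0]+r*np.cos(a),c[1]+r*np.sin(a),z]) for a in t]); p=((p-[c0,r0]+0.5)*7).astype(np.int32)
        cv2.polylines(big,[p],True,col,1)
    dr(ax,27,141,(255,255,0)); dr(ax,27,115,(255,255,0)); dr(capc,23,capc[2],(0,255,255)); dr(capc,23,capc[2]+34,(0,255,255))
    if len(sys.argv)>3: dr(ax,18.5,float(sys.argv[3]),(255,0,255))
    out.append(big)
cv2.imwrite(f"pics/{sys.argv[1]}.png",np.hstack(out)[:, :800])
E
python3 ov.py ov18 1.3 158
```

```text
t 17.0 pos [508.3 162.5 189.1] x [ 0.001  0.    -1.   ] z [ 0.445 -0.896  0.   ] F [-0.2 -0.3 -0.9] M [0.05 0.03 0.01] w 44.4 q [-0.36  0.52 -0.    1.89  0.    0.73 -1.47]
```

View pics/ov18.png

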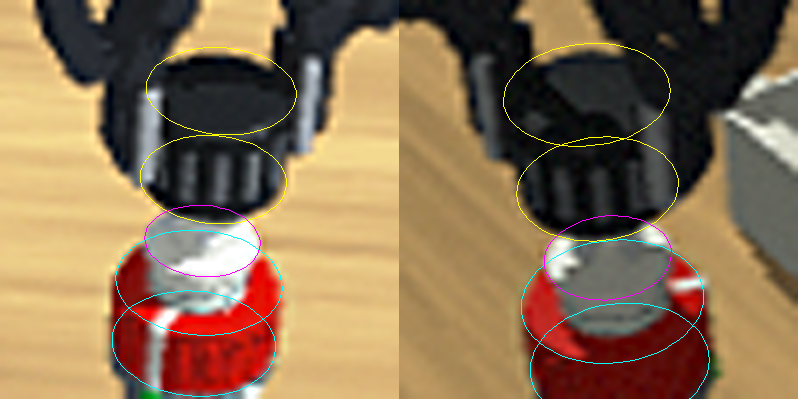

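servo_tool([
  {"dx": 0.004, "dy": -0.001, "dz": 0.0016, "wx": 0, "wy": 0, "wz": 0, "fingers": 1},
  {"dx": 0.004, "dy": 0, "dz": 0, "wx": 0, "wy": 0, "wz": 0, "fingers": 1},
  {"dx": 0.004, "dy": 0, "dz": 0, "wx": 0, "wy": 0, "wz": 0, "fingers": 1},
  {"dx": 0, "dy": 0, "dz": 0, "wx": 0, "wy": 0, "wz": 0, "fingers": 1},
])

```text
clock: 17.6
eef_pos: [507.7, 160.9, 179.2]
tool_rot: [-1.703, 1.57, -2.813]
force: [-0.4, 1.0, -0.3]
width: 44.1
```

```bash
python3 ov.py ov19 1.3 158
```

```text
t 17.6 pos [507.7 160.9 179.2] x [-0.001 -0.    -1.   ] z [ 0.445 -0.896 -0.   ] F [-0.4  1.  -0.3] M [-0.04 -0.01  0.01] w 44.1 q [-0.36  0.53 -0.    1.9   0.    0.71 -1.47]
```

View pics/ov19.png

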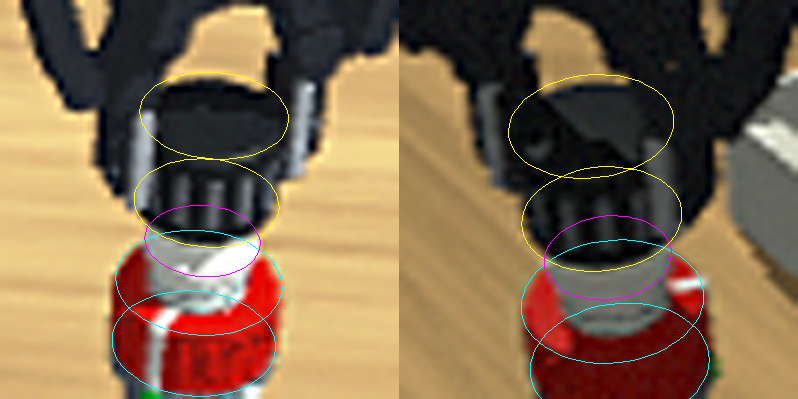

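servo_tool([
  {"dx": 0.003, "dy": 0, "dz": 0, "wx": 0, "wy": 0, "wz": 0, "fingers": 1},
  {"dx": 0.003, "dy": 0, "dz": 0, "wx": 0, "wy": 0, "wz": 0, "fingers": 1},
  {"dx": 0, "dy": 0, "dz": 0, "wx": 0, "wy": 0, "wz": 0, "fingers": 1},
])

```text
clock: 18.08
eef_pos: [508.2, 161.0, 175.1]
tool_rot: [1.272, 1.57, 0.162]
force: [1.2, -0.9, 0.1]
width: 44.1
```

servo_tool([
  {"dx": 0.003, "dy": 0, "dz": 0, "wx": 0, "wy": 0, "wz": 0, "fingers": 1},
  {"dx": 0, "dy": 0, "dz": 0, "wx": 0, "wy": 0, "wz": 0, "fingers": 1},
])

```text
clock: 18.32
eef_pos: [508.4, 161.1, 173.2]
tool_rot: [1.394, 1.569, 0.284]
force: [0.6, -0.4, 4.0]
width: 44.3
```

servo_tool([
  {"dx": 0.003, "dy": 0, "dz": 0, "wx": 0, "wy": 0, "wz": 0, "fingers": 1},
  {"dx": 0, "dy": 0, "dz": 0, "wx": 0, "wy": 0, "wz": 0, "fingers": 1},
])

```text
clock: 18.58
eef_pos: [508.2, 161.1, 170.4]
tool_rot: [1.34, 1.57, 0.23]
force: [1.0, -0.0, 1.2]
width: 44.3
```

servo_tool([
  {"dx": 0.003, "dy": 0, "dz": 0, "wx": 0, "wy": 0, "wz": 0, "fingers": 1},
  {"dx": 0, "dy": 0, "dz": 0, "wx": 0, "wy": 0, "wz": 0, "fingers": 1},
])

```text
clock: 18.82
eef_pos: [507.0, 160.8, 167.5]
tool_rot: [-1.723, 1.569, -2.833]
force: [1.6, -0.1, -2.7]
width: 44.4
```

servo_tool([
  {"dx": 0.003, "dy": 0, "dz": 0, "wx": 0, "wy": 0, "wz": 0, "fingers": 1},
  {"dx": 0, "dy": 0, "dz": 0, "wx": 0, "wy": 0, "wz": 0, "fingers": 1},
])

```text
clock: 19.08
eef_pos: [507.5, 160.9, 165.8]
tool_rot: [-1.763, 1.57, -2.873]
force: [0.2, 0.0, -0.7]
width: 44.6
```

```bash
python3 ov.py ov20 1.3 158
```

```text
t 19.07 pos [507.5 160.9 165.8] x [-0.001 -0.    -1.   ] z [ 0.445 -0.896 -0.   ] F [ 0.2  0.  -0.7] M [0.02 0.03 0.01] w 44.6 q [-0.36  0.55 -0.    1.91  0.    0.68 -1.47]
```

View pics/ov20.png

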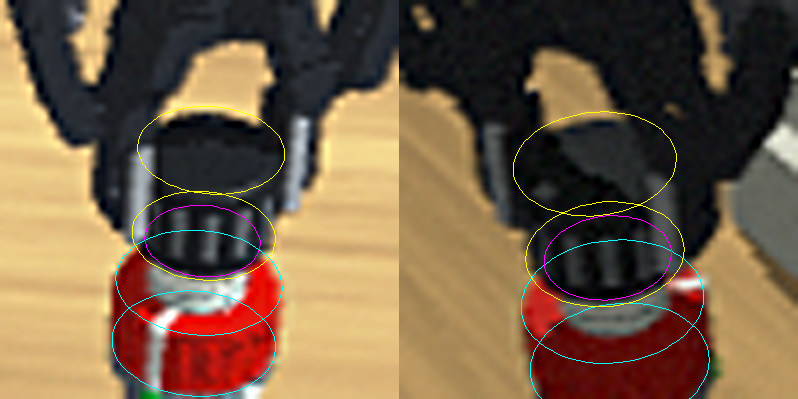

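servo_tool([
  {"dx": 0.0016, "dy": 0, "dz": 0, "wx": 0, "wy": 0, "wz": 0, "fingers": 1},
  {"dx": 0, "dy": 0, "dz": 0, "wx": 0, "wy": 0, "wz": 0, "fingers": 1},
])

```text
clock: 19.42
eef_pos: [508.0, 161.1, 165.2]
tool_rot: [1.557, 1.57, 0.447]
force: [-0.7, -0.5, 3.5]
width: 44.1
```

servo_tool([
  {"dx": 0.0016, "dy": 0, "dz": 0, "wx": 0, "wy": 0, "wz": 0, "fingers": 1},
  {"dx": 0, "dy": 0, "dz": 0, "wx": 0, "wy": 0, "wz": 0, "fingers": 1},
])

```text
clock: 19.68
eef_pos: [508.0, 161.0, 165.0]
tool_rot: [1.512, 1.57, 0.402]
force: [-3.2, -0.6, 12.3]
width: 44.4
```

servo_tool([
  {"dx": 0.001, "dy": 0, "dz": 0, "wx": 0, "wy": 0, "wz": 0, "fingers": 1},
  {"dx": 0, "dy": 0, "dz": 0, "wx": 0, "wy": 0, "wz": 0, "fingers": 1},
])

```text
clock: 19.92
eef_pos: [508.1, 161.1, 165.0]
tool_rot: [1.494, 1.569, 0.384]
force: [-3.6, -1.4, 17.8]
width: 44.2
```

```bash
python3 ov.py ov21 1.3 158; python3 lookcap.py w21
```

```text
t 19.93 pos [508.1 161.1 165. ] x [ 0.001  0.    -1.   ] z [ 0.444 -0.896  0.   ] F [-3.6 -1.4 17.8] M [-0.24  1.06  0.  ] w 44.2 q [-0.36  0.55 -0.    1.91  0.    0.68 -1.47]
t 20.02 pos [508.1 161.1 165. ] x [ 0.001  0.001 -1.   ] z [ 0.445 -0.896  0.   ] F [-5.2 -0.6 18.6] M [-0.35  1.02 -0.01] w 44.2 q [-0.36  0.55 -0.    1.91  0.    0.68 -1.47]
t 20.07 pos [508.  161.1 165. ] x [ 0.001  0.    -1.   ] z [ 0.445 -0.896  0.   ] F [-4.3 -2.  17.9] M [-0.32  1.05  0.02] w 44.2 q [-0.36  0.55 -0.    1.91  0.    0.68 -1.47]
0.63 [284.9, 274.3] [450.2 131.4  28. ]
0.97 [285.4, 297.1, 115.0, 130.7]
cap fit [ 462.99999948 -180.00000178] area 12119.0 3652.6355003006756
0.32 [283.9, 229.4, 105.4, 63.7]
cap fit [ 463. -180.] area 5757.5 3652.6359655456617
```

View pics/ov21.png

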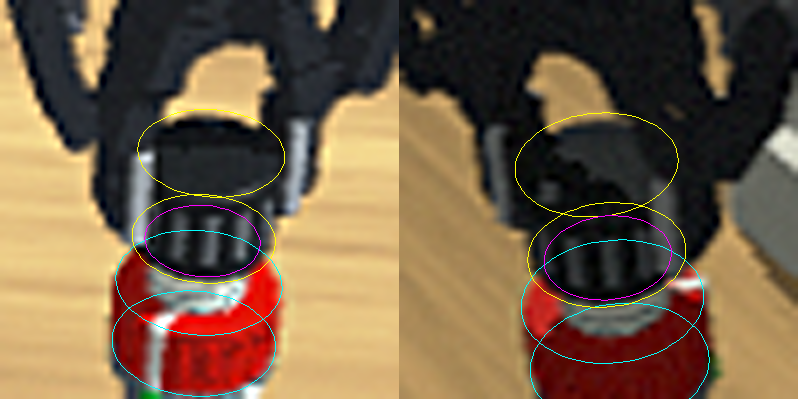

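View pics/w21.png

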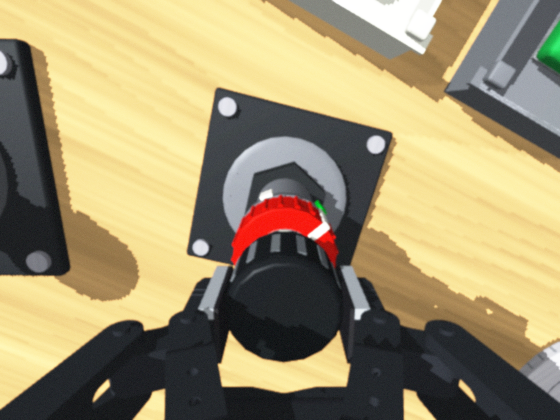

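servo_tool([
  {"dx": 0, "dy": 0, "dz": 0, "wx": 0, "wy": 0, "wz": 0, "fingers": 1},
  {"dx": 0, "dy": 0, "dz": 0, "wx": 0, "wy": 0, "wz": 0, "fingers": 1},
  {"dx": 0, "dy": 0, "dz": 0, "wx": 0, "wy": 0, "wz": 0, "fingers": 1},
  {"dx": 0, "dy": 0, "dz": 0, "wx": 0, "wy": 0, "wz": 0, "fingers": 1},
])

```text
clock: 20.68
eef_pos: [508.1, 161.1, 165.0]
tool_rot: [1.497, 1.569, 0.387]
force: [-5.5, -2.0, 18.4]
width: 44.2
```

```bash
python3 two.py p22
```

```text
t 20.68 pos [508.1 161.1 165. ] x [ 0.001  0.001 -1.   ] z [ 0.444 -0.896  0.   ] F [-5.5 -2.  18.4] M [-0.33  1.01  0.  ] w 44.2 q [-0.36  0.55 -0.    1.91  0.    0.68 -1.47]
t 20.77 pos [508.1 161.1 165. ] x [ 0.001  0.001 -1.   ] z [ 0.444 -0.896  0.   ] F [-4.9 -1.9 17.5] M [-0.28  0.99  0.04] w 44.2 q [-0.36  0.55 -0.    1.91  0.    0.68 -1.47]
```

View pics/p22.png

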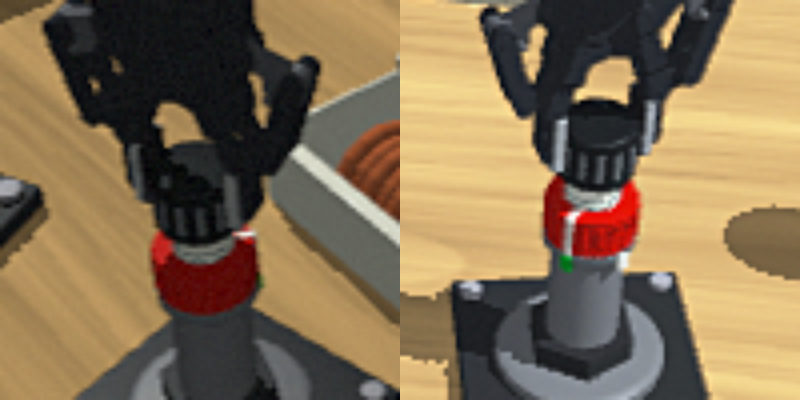

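```bash
python3 -c "
from cell import ctrl
print(ctrl.finish_job())"
```

```text
the job is handed in; nothing more can be done
None
```

I locked the red collar on the smaller standpipe, pressed the black cap home on the stud, and handed the job in at about 21 s with the gripper still pushing down. `finish_job` gives no verdict, so the outcome below rests on my own last checks.

- **Collar:** I turned it about 70° clockwise until the torque jumped to about 1.25 N m at the end stop. The scene picture shows the pointer on the green mark. The measured pointer angle agreed within a few degrees, reading slightly past the mark.
- **Cap:** The push force rose, dropped and then met a firm stop about where I estimated the shoulder to be. The downward push stayed at 17.5–18.6 N with no movement over the last 0.8 s. That is above the 8–12 N snap peak and below the 25 N the locked tube withstands. The pictures show the cap upright and centred.
- **Not measured directly:** I read no force reading near the 8–12 N peak, because I only sampled at the end of each step. That the cap clicked home is inferred from the force trace and the heights. That the tube kept its set height is inferred from the lock and the modest force.
- **Disagreements:**
  - The wrist and fixed cameras differed by up to about 4 mm on where the pipe's axis is. I used the wrist-camera and grip values.
  - A sideways force of about 5 N remained at the end.
  - In the last few degrees of the collar turn the tool drifted about 4 mm sideways, and it sprang back on release.
- **Tiers:** I never moved into the three tiers, and nothing in them looked disturbed in the views I took.

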